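# Free the lap's dust cover and hold it open

### The arm

A 6-joint arm with a two-finger parallel gripper is mounted at the origin on the work surface. World frame = base frame: x ahead of the robot, y to its left, z up, the work surface at z = 0. Lengths are in m, angles in rad, forces in N, time in s.
With the tool pointing down it reaches from about 0.25 to 0.775 m from the base axis. Payload 8.9 kg.
Tool frame: the origin (TCP) lies on the centre line of the jaws, within the pads' length; the fingertips stand 14 mm ahead of it and the grasp point (between the pads) lies 5 mm behind it (tips_ahead is the z of the fingertips in the tool frame, in m); z points along the fingers, y is the direction in which the jaws open and shut (so a half turn about z gives the same grasp; the last joint's range is limited). The gripper opens to 85 mm and grips with 20 to 120 N. Pads are 22 mm wide; open, the fingers measure 114 mm over their backs; the gripper's body (76 mm by 85 mm) begins 54 mm behind the grasp point. The pads swing forward as they close: fully open they stand 13 mm farther back than shut.
Start: joints at [-1.412, 0.291, -0.153, 1.127, 0, 1.431], TCP at [0.154, -0.502, 0.245] pointing down, gripper open.
Joint ranges: [-2.52, 2.52], [-0.91, 1.74], [-1.3, 1.37], [-1.96, 2.02], [-1.52, 1.47], [-3.14, 3.14]. Speed limits (rad/s): [2.22, 2.22, 2.79, 3.14, 3.14, 3.14].

### API

Orientations are given as a 3x3 rotation matrix whose columns are the frame's x, y, z axes.
In Python, from workcell import get_obs, camera, sign_off, tips_ahead gives the robot as it stands.
- The arm moves only by the tool send_rows, never from a script. Its argument "deltas" is a list of rows, each a list of 7 numbers: the shift along the tool's x, y, z in units of 30 mm (1.0 is 30 mm), then the turn, a rotation vector about the tool's x, y, z in units of 6 degrees (1.0 is 6 degrees), then the finger opening in mm, from 0 to 85.4. A call has 1 to 10 rows; each row shifts and turns the commanded pose from where the row before left it, along the tool's axes as they then stand; what a row does not reach is not made up. A row lasts 1/10 s, in which the tool goes at most 50 mm and 8.59 degrees, less where a joint would pass 70% of its speed; a pose out of reach is approached as far as the arm can. A call is refused whole if a number of a shift passes 1 or a number of a turn 1, either way. A call with a gripper value outside its range is refused whole. The fingers move at their own pace and stop on an object; "force" is the grip in N (left out, the last holds). Time passes only in rows, so rows that do not move let the fingers close. It gives the time, the measured TCP pose, the force and the opening at its end, in the units of the state.
- get_obs(): the state, without advancing time (a new reading comes with each control period).
- camera(name): name is "scene" or "top" or "wrist"; returns a dict with "image" (420x560x3 uint8, red, green, blue), "z_map" (420x560 float32, m along the optical axis (not along the pixel's ray), 0 where there is no reading), "fx", "fy", "cx", "cy" (pixels), "k1" (the pictures are not rectified: a ray, as slopes to the right and down, at radius r is drawn at 1 + k1 r^2 times it, then the intrinsics apply), "position" and "rotation" of the camera in the world. Camera axes: x right, y down, z forward; pixel columns grow to the right and rows downward; lengths in m; the calibration is good to about 2 mm. A picture is of the moment at which its call begins.
- sign_off(): hands the job in, once; it reports no verdict.
The state is a dict: "time_s": time; "qpos": joint angles; "qd": joint speeds; "joint_efforts": joint torques, N m; "ee_pos": TCP position; "eef_rot": TCP orientation; "ft_force": force on the tool from outside, world axes, zero at the start; "ft_torque": the same for the moment, N m; "width": finger opening in m.
Only numpy, scipy, OpenCV 4.12 (cv2) and the standard library are available. Lean on these libraries where they do the work, as an engineer would, in place of code of your own. Each camera call takes 0.05 s, during which the arm holds its last target.

### The job

I need both hands to change the lap, so hold its round metal cover open for me. First lift the drip can up and off its hanger bar and stand it upright on the round blue mat; then try the cover by its black handle before you touch the red catch knob and, if you feel the catch hold it, turn the knob anticlockwise to free it; do not force the cover against the catch. Finish still gripping the handle, with the cover raised to about 45 degrees and held still there: do not let it go, and leave the bowl, the jar and the spanner where they are.

Things in the scene. Friction and masses are not known exactly. Their poses are not given: they have to be found in the camera images.
- drip_can: Aluminium can, 54 mm across, 85 mm high, 0.13-0.25 kg; origin under its centre. A strap hook 26 mm wide sticks 14 mm out at +y below the rim, its tongue reaching down to 61 mm above the base behind the hanger bar; a brass tap sticks 12 mm out low at -y. Hangs 135 mm above the bench, over the cover and in its way; 25 mm straight up frees it. Its +x and -x sides are clear for fingers.
- drip_post: Fixed steel post, 228 mm high, at the side of the lap; origin at its foot on the bench. The hanger bar, 8 mm thick, runs along the post's x axis at 211 mm height, 30 mm to its -y side, carried by two ears 29 mm either side of the middle.
- drip_mat: Round blue mat, 130 mm in diameter and 4 mm thick, fixed on the bench to the left or the right of the lap (it and the stone bowl change places); origin at the centre of its underside.
- lap_machine: Flat lap machine, fixed: a round grey pan, 260 mm in diameter, rim 95 mm above the bench, on a 284 mm round foot. Origin on the bench under the pan's centre; its -x side is the front, turned towards the robot, its +x side carries the hinge of the cover.
- pan: The grey pan with the fixed strike lug inside its wall that the catch's cam grips under; same origin and axes as the machine.
- cover (a joint): Hinge of the round aluminium cover, 270 mm across, 4 mm thick, 0.3-0.65 kg, upper face 100 mm above the bench: 0 shut, grows as its front edge rises, stop at 1.25 rad. No stay or spring: let go, it falls shut. Caught, it gives 2 to 5 mm at the handle, then holds; free, it rises with 2 to 5 N at the handle.
- cover_handle (a point): Middle of the black bar handle on the cover near its front edge: a round bar 12 mm thick along the machine's y axis, 76 mm between its end posts, axis 35 mm above the cover (135 mm above the bench when shut), 240 mm in front of the hinge. Room for fingers before, behind and under it.
- cover_hinge (a point): Middle of the cover's hinge line, 98 mm above the bench, 145 mm behind the pan's centre; the line runs along the machine's y axis; axes turn with the cover.
- knob_grip (a point): On the axis of the red catch knob, 22 mm above the cover, 11 mm below the knob's top. Round knob, 42 mm across, 30 mm high, upright on the cover near its front right rim, unmarked; its cam is hidden below. Anticlockwise from above to its stop (at most 1.5 rad) frees the cover; clockwise catches it. Stiff (0.06 N m), stays where left; starts anywhere, so the cover may be caught or free.
- knob_rim (a point): Point on the top edge of the knob, 20 mm from its axis; it only shows that the knob turns.
- stone_bowl: Steel bowl of rough green stones, 140 mm in diameter and 50 mm high; bystander.
- compound_jar: Yellow jar with white lid, 60 mm in diameter, 85 mm high; bystander.
- spindle_spanner: Steel spanner lying on the bench, 170 mm long; bystander.
There are look-alikes about, which are no part of the job. Several things look just like the drip_post: the one meant starts farthest to the robot's left. Leave any purple look-alike of the drip_can alone.

How it is judged:
By the outcome, as a careful person would: the job done as asked, in the order asked, and still so for the second after the job is handed in, while the arm keeps its last pose, push and grip.
It also fails if it takes over 72 s, if anything falls off the work surface, if the arm or the gripper's body presses on something with over 40 N, if the wrist force passes 120 N, or if a joint passes its speed limit or range.

## Working session

There is one attempt and no reset: what is moved stays moved. The work goes in short steps, Python scripts to look and compute and a tool call to move; the robot and the scene stay as the last step left them, time stands still between calls to the robot, and variables do not carry over. Pictures are saved under pics/ and viewed, and the job is handed in when it is done.

Besides the shell and the picture viewer there is one more tool, called after "Request:" as name([rows], argument=value, ...), one row to a line, values as JSON. send_rows: Moves the arm, as the interface text tells. Its arguments: {"type":"object","properties":{"deltas":{"type":"array"},"force":{"type":"number"}},"required":["deltas"]}

```bash
ls; mkdir -p pics; cat > h.py <<'E'
import numpy as np, cv2
from workcell import get_obs, camera, sign_off, tips_ahead
def save(c,name): cv2.imwrite('pics/'+name,cv2.cvtColor(c['image'],cv2.COLOR_RGB2BGR))
def ray(c,u,v):
    K=np.array([[c['fx'],0,c['cx']],[0,c['fy'],c['cy']],[0,0,1.]])
    p=cv2.undistortPoints(np.array([[[u,v]]],float),K,np.array([c['k1'],0,0,0.]))[0,0]
    return np.array([p[0],p[1],1.])
def pt(c,u,v,z=None):
    r=ray(c,u,v)
    if z is None: z=c['z_map'][int(round(v)),int(round(u))]
    return np.array(c['position'])+np.array(c['rotation'])@(r*z)
def atz(c,u,v,h):
    d=np.array(c['rotation'])@ray(c,u,v); p=np.array(c['position'])
    return p+d*(h-p[2])/d[2]
def proj(c,P):
    q=np.array(c['rotation']).T@(np.array(P)-np.array(c['position'])); x,y=q[0]/q[2],q[1]/q[2]
    s=1+c['k1']*(x*x+y*y); return c['fx']*x*s+c['cx'],c['fy']*y*s+c['cy']
def crop(c,u0,v0,u1,v1,name,s=4):
    im=c['image'][v0:v1,u0:u1]; cv2.imwrite('pics/'+name,cv2.cvtColor(cv2.resize(im,None,fx=s,fy=s,interpolation=cv2.INTER_CUBIC),cv2.COLOR_RGB2BGR))
E
python3 - <<'E'
from h import *
import pickle
for n in ['scene','top','wrist']:
    c=camera(n); save(c,n+'0.png'); pickle.dump(c,open(n+'0.pkl','wb')); print(n,c['position'],np.round(c['rotation'],3).tolist(),c['fx'],c['k1'])
o=get_obs(); print(o); print(tips_ahead)
E
```

```text
pics
scene [ 1.31942698 -0.13213568  1.1685287 ] [[0.163, 0.824, -0.543], [0.987, -0.13, 0.099], [0.011, -0.552, -0.834]] 453.4976184279813 -0.09525079094507052
top [ 0.52880374 -0.00797589  1.14889756] [[0.014, -0.995, 0.098], [-1.0, -0.011, 0.027], [-0.026, -0.099, -0.995]] 404.1064375954203 -0.04346896547771319
wrist [ 0.21879775 -0.48165159  0.37233695] [[0.294, -0.92, -0.258], [-0.956, -0.283, -0.078], [-0.001, 0.269, -0.963]] 309.4360942127041 -0.032402319649073884
{'time_s': 0.15, 'qpos': array([-1.41229128e+00,  2.91130875e-01, -1.53962373e-01,  1.12667794e+00,
       -1.98598973e-05,  1.43147237e+00]), 'qd': array([ 2.18257077e-06, -1.53249768e-03,  3.01224424e-03,  2.09297367e-03,
        4.47405503e-04, -9.44419020e-04]), 'joint_efforts': array([ 1.95807610e-03, -5.37369704e+01,  3.31520891e+01,  1.14928605e-02,
       -1.06918030e-04, -3.04694731e-05]), 'ee_pos': array([ 0.15399411, -0.50157602,  0.24487109]), 'eef_rot': array([[ 9.55975818e-01,  2.93445406e-01, -1.73485069e-04],
       [ 2.93445434e-01, -9.55975343e-01,  9.59505471e-04],
       [ 1.15715024e-04, -9.68172428e-04, -9.99999525e-01]]), 'ft_force': array([-0.09011461, -0.02584263,  0.84563726]), 'ft_torque': array([-0.05214482, -0.00609285,  0.01781429]), 'width': 0.08533143225364817}
0.014
```

View pics/scene0.png

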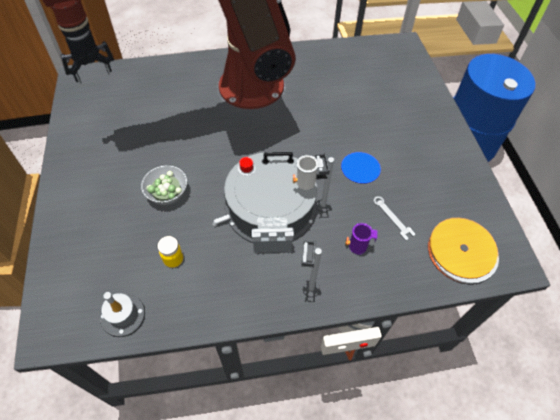

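View pics/top0.png

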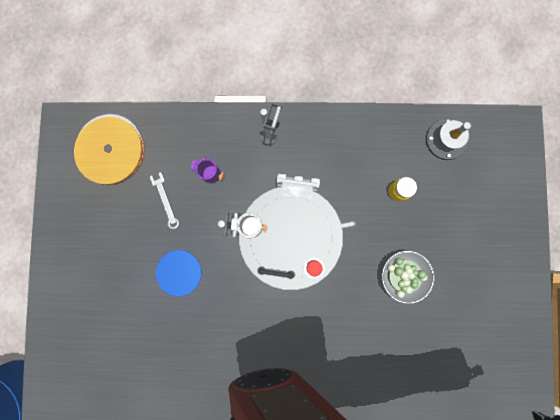

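The scene shows the can hanging on a post at top px (222,224). A second post stands free at (270,125), a purple can at (208,170), the blue mat at (178,273), the handle at (276,272) and the red knob at (314,268). The bowl, jar and spanner are at (407,277), (403,189) and (165,200).

```bash
python3 - <<'E'
from h import *
import pickle
c=pickle.load(open('top0.pkl','rb')); crop(c,200,160,360,300,'t1.png',5)
s=pickle.load(open('scene0.pkl','rb')); crop(s,210,130,370,250,'s1.png',5)
print('mat',atz(c,178,273,.004),pt(c,178,273))
print('posts',atz(c,222,224,.228),pt(c,222,224),atz(c,264,112,.228),pt(c,264,112))
print('knob',atz(c,314,268,.133),pt(c,314,268))
print('h',atz(c,262,270,.141),pt(c,262,270),atz(c,291,274,.141),pt(c,291,274))
print('can',atz(c,251,227,.22),pt(c,251,227))
print('hinge',pt(c,298,184),pt(c,292,230))
E
```

```text
mat [0.44562508 0.30594711 0.004     ] [0.4456228  0.30595571 0.00396864]
posts [0.57485761 0.1467154  0.228     ] [0.57497322 0.14710373 0.22568821] [0.83951958 0.05510932 0.228     ] [0.83991684 0.05518998 0.22682261]
knob [ 0.47309999 -0.06998549  0.133     ] [ 0.47303802 -0.07005448  0.13186977]
h [0.46668476 0.05885378 0.141     ] [0.46668568 0.0588528  0.14101491] [ 0.45802709 -0.01294728  0.141     ] [ 0.45776951 -0.01296537  0.1373319 ]
can [0.56922919 0.08073393 0.22      ] [0.57272122 0.08839684 0.1397601 ]
hinge [ 0.68895122 -0.0288977   0.09798499] [ 0.56813431 -0.01446452  0.09808828]
```

View pics/t1.png

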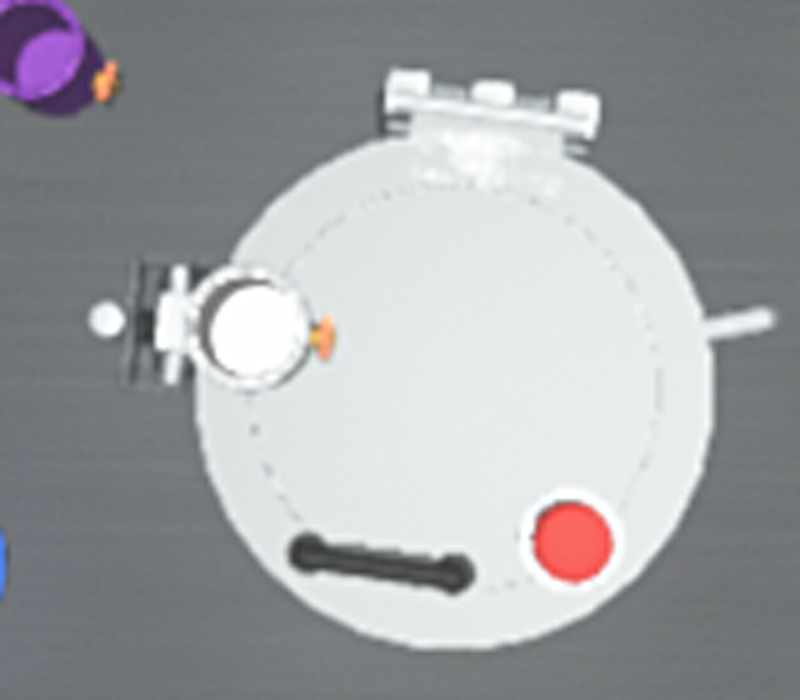

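View pics/s1.png

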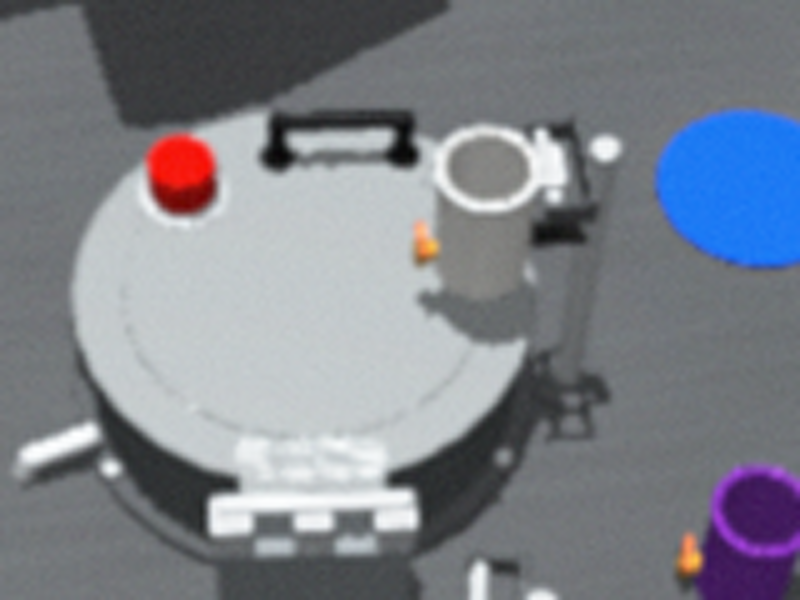

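```bash
python3 - <<'E'
from h import *
import pickle
t=pickle.load(open('top0.pkl','rb'));s=pickle.load(open('scene0.pkl','rb'))
print('rim top',atz(t,250,225,.22),'scene',atz(s,307.4,163.4,.22))
print('rim edges',[atz(t,200+u/5,160+v/5,.22)[:2].round(4) for u,v in [(188,325),(312,325),(250,263),(250,388)]])
print('tap',atz(t,200+325/5,160+338/5,.15),'bar',atz(t,200+172/5,160+325/5,.215), 'barends',atz(t,200+180/5,160+268/5,.215),atz(t,200+173/5,160+382/5,.215),'post',atz(t,200+105/5,160+320/5,.228))
print('pan c',atz(t,291,238,.1))
print('hingeends',atz(t,200+392/5,160+90/5,.105),atz(t,200+590/5,160+112/5,.105))
print('handle ends',atz(t,200+307/5,160+553/5,.139),atz(t,200+455/5,160+573/5,.139))
print('handle scene',[atz(s,210+u/5,130+v/5,.141) for u,v in [(275,118),(410,120)]])
print('knob',atz(t,200+573/5,160+542/5,.133),atz(s,210+180/5,130+158/5,.133))
print('mat',[atz(t,*p,.004)[:2].round(3) for p in[(156,273),(201,273),(178,251),(178,295)]])
E
```

```text
rim top [0.57380558 0.08313879 0.22      ] scene [0.57860413 0.08405847 0.22      ]
rim edges [array([0.5734, 0.1118]), array([0.5742, 0.0545]), array([0.6025, 0.0837]), array([0.5449, 0.0825])]
tap [0.57124833 0.05267479 0.15      ] bar [0.57357001 0.11991414 0.215     ] barends [0.60013196 0.11683095 0.215     ] [0.54719868 0.11880662 0.215     ] post [0.57482699 0.14901911 0.228     ]
pan c [ 0.54735028 -0.01209555  0.1       ]
hingeends [0.70320796 0.02259329 0.105     ] [ 0.69264167 -0.08081061  0.105     ]
handle ends [0.46506359 0.06044942 0.139     ] [ 0.45641771 -0.01297411  0.139     ]
handle scene [array([ 0.4613744 , -0.01411055,  0.141     ]), array([0.47512198, 0.0642679 , 0.141     ])]
knob [ 0.472135  -0.0714819  0.133    ] [ 0.47624428 -0.07272844  0.133     ]
mat [array([0.444, 0.369]), array([0.447, 0.24 ]), array([0.508, 0.308]), array([0.384, 0.304])]
```

Candidates:
- **Can:** aluminium one at top px (250,225), purple look-alike at (208,170). I choose the aluminium one.
- **Post:** (222,224) at y=0.147, other one at (264,112) at y=0.055. I choose the leftmost, which carries the can.

The crop confirms the hook and the tap.

```bash
cat > plan.py <<'E'
import numpy as np
from scipy.spatial.transform import Rotation as R
from workcell import get_obs
def Rt(yaw_deg,tilt_deg=0):
    "tool down, jaw (y) axis at world yaw; tilt>0: tool z leans toward +jaw axis direction"
    a=np.radians(yaw_deg); y=np.array([np.cos(a),np.sin(a),0]); z=np.array([0,0,-1.])
    t=np.radians(tilt_deg); z2=np.cos(t)*z+np.sin(t)*y; y2=np.cos(t)*y-np.sin(t)*z
    return np.column_stack([np.cross(y2,z2),y2,z2])
def plan(P,Rm,n,width,p0=None,R0=None,dec=2,show=True):
    o=get_obs(); p=np.array(o['ee_pos'] if p0 is None else p0); r=np.array(o['eef_rot'] if R0 is None else R0)
    Ptar=np.array(P); st=p.copy(); rows=[]
    rv=R.from_matrix(r.T@Rm).as_rotvec()
    for i in range(n):
        want=st+(Ptar-st)*(i+1)/n
        d=np.round(r.T@(want-p)/.03,dec); 
        rr=R.from_matrix(r.T@Rm).as_rotvec()/(n-i); t=np.round(np.degrees(rr)/6,dec)
        rows.append([float(x) for x in d]+[float(x) for x in t]+[width]); p=p+r@(d*.03); r=r@R.from_rotvec(np.radians(t*6)).as_matrix()
    if show:
        m=max(abs(np.array(rows)[:,:6]).max(),0)
        print('max',m,'end',p.round(4),'err',(p-Ptar).round(4),'roterr',np.degrees(R.from_matrix(r.T@Rm).magnitude()).round(2))
        for k in range(0,n,10): print(str(rows[k:k+10]).replace(' ',''))
    return p,r
E
python3 - <<'E'
from plan import *
plan([.5755,.0835,.30],Rt(-3),28,85)
E
```

```text
max 0.86 end [0.5756 0.0836 0.3   ] err [ 0.0001  0.0001 -0.    ] roterr 0.03
[[0.68,-0.52,-0.07,-0.0,-0.0,-0.42,85],[0.71,-0.49,-0.06,-0.0,-0.0,-0.42,85],[0.73,-0.45,-0.07,-0.0,-0.0,-0.42,85],[0.74,-0.43,-0.06,-0.0,-0.0,-0.42,85],[0.77,-0.39,-0.07,-0.0,-0.0,-0.42,85],[0.78,-0.36,-0.06,-0.0,-0.0,-0.42,85],[0.79,-0.32,-0.07,-0.0,-0.0,-0.42,85],[0.81,-0.28,-0.06,-0.0,-0.0,-0.42,85],[0.82,-0.26,-0.07,-0.0,-0.0,-0.41,85],[0.83,-0.21,-0.06,-0.0,-0.0,-0.42,85]]
[[0.84,-0.18,-0.07,-0.0,-0.0,-0.41,85],[0.85,-0.14,-0.06,-0.0,-0.0,-0.42,85],[0.85,-0.11,-0.07,-0.0,-0.0,-0.41,85],[0.86,-0.07,-0.06,-0.0,-0.0,-0.42,85],[0.86,-0.03,-0.07,-0.0,-0.0,-0.41,85],[0.85,0.01,-0.06,-0.0,-0.0,-0.42,85],[0.86,0.04,-0.07,-0.0,-0.0,-0.41,85],[0.86,0.08,-0.06,-0.0,-0.0,-0.42,85],[0.85,0.12,-0.07,-0.0,-0.0,-0.41,85],[0.84,0.15,-0.06,-0.0,-0.0,-0.42,85]]
[[0.84,0.2,-0.07,-0.0,-0.0,-0.41,85],[0.83,0.22,-0.06,-0.0,-0.0,-0.42,85],[0.81,0.27,-0.07,-0.0,-0.0,-0.41,85],[0.81,0.29,-0.06,-0.0,-0.0,-0.42,85],[0.79,0.34,-0.07,-0.0,-0.0,-0.41,85],[0.78,0.36,-0.06,-0.0,-0.0,-0.42,85],[0.76,0.4,-0.07,-0.0,-0.0,-0.41,85],[0.74,0.44,-0.06,-0.0,-0.01,-0.42,85]]
```

Request:
send_rows([
  [0.68, -0.52, -0.07, 0, 0, -0.42, 85],
  [0.71, -0.49, -0.06, 0, 0, -0.42, 85],
  [0.73, -0.45, -0.07, 0, 0, -0.42, 85],
  [0.74, -0.43, -0.06, 0, 0, -0.42, 85],
  [0.77, -0.39, -0.07, 0, 0, -0.42, 85],
  [0.78, -0.36, -0.06, 0, 0, -0.42, 85],
  [0.79, -0.32, -0.07, 0, 0, -0.42, 85],
  [0.81, -0.28, -0.06, 0, 0, -0.42, 85],
  [0.82, -0.26, -0.07, 0, 0, -0.41, 85],
  [0.83, -0.21, -0.06, 0, 0, -0.42, 85],
])

```text
time_s: 1.15
ee_pos: [0.3049, -0.292, 0.2648]
eef_rot: [[0.74, 0.673, -0.0], [0.673, -0.74, 0.0], [0.0, -0.0, -1.0]]
ft_force: [-0.7, -0.2, -0.4]
width: 0.0851
```

Request:
send_rows([
  [0.84, -0.18, -0.07, 0, 0, -0.41, 85],
  [0.85, -0.14, -0.06, 0, 0, -0.42, 85],
  [0.85, -0.11, -0.07, 0, 0, -0.41, 85],
  [0.86, -0.07, -0.06, 0, 0, -0.42, 85],
  [0.86, -0.03, -0.07, 0, 0, -0.41, 85],
  [0.85, 0.01, -0.06, 0, 0, -0.42, 85],
  [0.86, 0.04, -0.07, 0, 0, -0.41, 85],
  [0.86, 0.08, -0.06, 0, 0, -0.42, 85],
])

```text
time_s: 1.95
ee_pos: [0.4254, -0.1246, 0.2804]
eef_rot: [[0.466, 0.885, -0.0], [0.885, -0.466, 0.0], [-0.0, -0.0, -1.0]]
ft_force: [1.1, -0.5, 0.5]
width: 0.0851
```

Request:
send_rows([
  [0.85, 0.12, -0.07, 0, 0, -0.41, 85],
  [0.84, 0.15, -0.06, 0, 0, -0.42, 85],
  [0.84, 0.2, -0.07, 0, 0, -0.41, 85],
  [0.83, 0.22, -0.06, 0, 0, -0.42, 85],
  [0.81, 0.27, -0.07, 0, 0, -0.41, 85],
  [0.81, 0.29, -0.06, 0, 0, -0.42, 85],
  [0.79, 0.34, -0.07, 0, 0, -0.41, 85],
  [0.78, 0.36, -0.06, 0, 0, -0.42, 85],
  [0.76, 0.4, -0.07, 0, 0, -0.41, 85],
  [0.74, 0.44, -0.06, 0, 0, -0.42, 85],
])

```text
time_s: 2.95
ee_pos: [0.576, 0.0843, 0.2997]
eef_rot: [[0.05, 0.999, -0.001], [0.999, -0.05, -0.0], [-0.0, -0.001, -1.0]]
ft_force: [0.3, -0.6, 0.1]
width: 0.0845
```

```bash
python3 - <<'E'
from h import *
import pickle
c=camera('wrist'); save(c,'w1.png'); pickle.dump(c,open('w1.pkl','wb')); o=get_obs(); print(o['ee_pos'],o['qpos'],o['ft_force'])
E
```

```text
[0.57779155 0.08686983 0.29955567] [2.33408606e-02 3.85001260e-01 1.24663615e-01 1.30965950e+00
 1.48786634e-03 1.64011479e+00] [-1.96070614  1.01417609 -1.37623871]
```

View pics/w1.png

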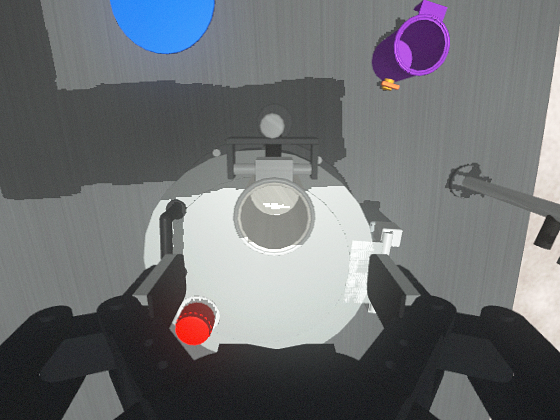

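The wrist view shows the can's rim centred at about (274,215) with the hook towards the bar at (273,168). The post top is at (272,126), and both sides are clear.

```bash
python3 - <<'E'
from h import *
import pickle
c=pickle.load(open('w1.pkl','rb'))
for p in [(274,215),(233,215),(315,215)]: print(atz(c,*p,.22))
print('bar',atz(c,230,170,.215),atz(c,318,170,.215),'post',atz(c,272,126,.228))
for i in range(2):
  o=get_obs(); print(o['ee_pos'],o['eef_rot'].round(3).tolist())
print('handle',[atz(c,*p,.139) for p in [(177,208),(165,283)]],'knob',atz(c,193,330,.133))
crop(c,210,90,340,270,'w1c.png',4)
E
```

```text
[0.57426215 0.0876422  0.22      ]
[0.54551147 0.08906504 0.22      ]
[0.60300552 0.0862118  0.22      ]
bar [0.54545953 0.12010369 0.215     ] [0.60617908 0.11708424 0.215     ] post [0.57619223 0.14838909 0.228     ]
[0.57779155 0.08686983 0.29955567] [[0.046, 0.999, 0.001], [0.999, -0.046, 0.002], [0.002, 0.001, -1.0]]
[0.57779155 0.08686983 0.29955567] [[0.046, 0.999, 0.001], [0.999, -0.046, 0.002], [0.002, 0.001, -1.0]]
handle [array([0.4785113 , 0.07406427, 0.139     ]), array([ 0.45449833, -0.00664123,  0.139     ])] knob [ 0.47444065 -0.07026444  0.133     ]
```

View pics/w1c.png

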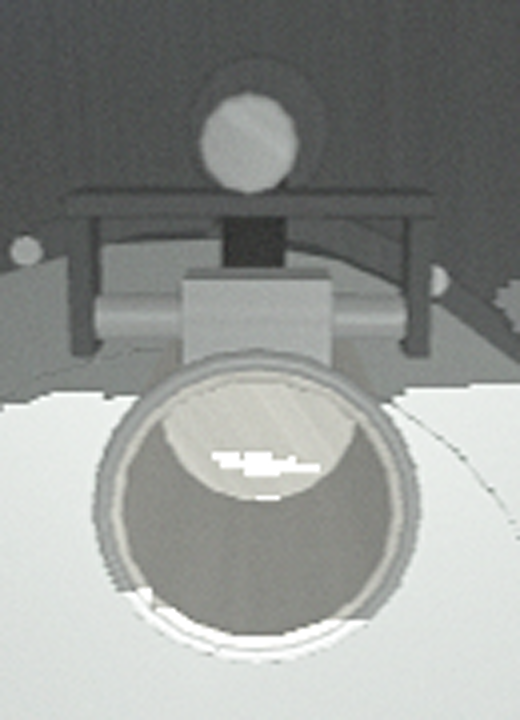

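Request:
send_rows([
  [0, 0, 0.3, 0, 0, 0, 85],
  [0, 0, 0.3, 0, 0, 0, 85],
])

```text
time_s: 3.2
ee_pos: [0.5752, 0.083, 0.2808]
eef_rot: [[0.052, 0.999, -0.001], [0.999, -0.052, -0.0], [-0.0, -0.001, -1.0]]
ft_force: [-0.6, -0.4, 0.2]
width: 0.0849
```

Request:
send_rows([
  [0.07, -0.02, 0.6, 0, 0, 0, 85],
  [0, 0, 0.6, 0, 0, 0, 85],
  [0, 0, 0.6, 0, 0, 0, 85],
  [0, 0, 0.6, 0, 0, 0, 85],
  [0, 0, 0.5, 0, 0, 0, 85],
  [0, 0, 0.26, 0, 0, 0, 85],
  [0, 0, 0, 0, 0, 0, 85],
])

```text
time_s: 3.9
ee_pos: [0.5739, 0.0848, 0.1858]
eef_rot: [[0.053, 0.999, -0.003], [0.999, -0.053, -0.0], [-0.0, -0.003, -1.0]]
ft_force: [0.1, -0.9, 1.1]
width: 0.0849
```

Request:
send_rows([
  [0, 0, 0, 0, 0, 0, 48],
  [0, 0, 0, 0, 0, 0, 48],
  [0, 0, 0, 0, 0, 0, 48],
  [0, 0, 0, 0, 0, 0, 48],
  [0, 0, 0, 0, 0, 0, 48],
  [0, 0, 0, 0, 0, 0, 48],
], force=30)

```text
time_s: 4.5
ee_pos: [0.5755, 0.0852, 0.1879]
eef_rot: [[0.052, 0.999, 0.001], [0.999, -0.052, -0.001], [-0.0, 0.001, -1.0]]
ft_force: [-2.1, -2.7, 5.9]
width: 0.0526
```

Request:
send_rows([
  [0, 0, -0.2, 0, 0, 0, 48],
  [0, 0, -0.3, 0, 0, 0, 48],
  [0, 0, -0.3, 0, 0, 0, 48],
])

```text
time_s: 4.8
ee_pos: [0.575, 0.0854, 0.2117]
eef_rot: [[0.052, 0.999, -0.001], [0.999, -0.052, -0.0], [-0.0, -0.001, -1.0]]
ft_force: [1.4, -0.9, -3.0]
width: 0.0527
```

Request:
send_rows([
  [0, 0, -0.3, 0, 0, 0, 48],
  [0, 0, -0.3, 0, 0, 0, 48],
  [0, 0, -0.3, 0, 0, 0, 48],
  [0, 0, -0.3, 0, 0, 0, 48],
  [0, 0, 0, 0, 0, 0, 48],
])

```text
time_s: 5.3
ee_pos: [0.5759, 0.0855, 0.2487]
eef_rot: [[0.052, 0.999, 0.002], [0.999, -0.052, 0.0], [0.0, 0.002, -1.0]]
ft_force: [0.2, 0.1, -1.9]
width: 0.0523
```

```bash
python3 - <<'E'
from h import *
from plan import *
c=camera('wrist'); save(c,'w2.png'); o=get_obs(); print(o['ee_pos'],o['ft_force'],o['width'])
s=camera('scene'); crop(s,210,80,410,230,'s2.png',4)
E
```

```text
[0.57557041 0.08548131 0.24777904] [-0.83624106 -0.14612229 -2.44725496] 0.05257878748274822
```

View pics/w2.png

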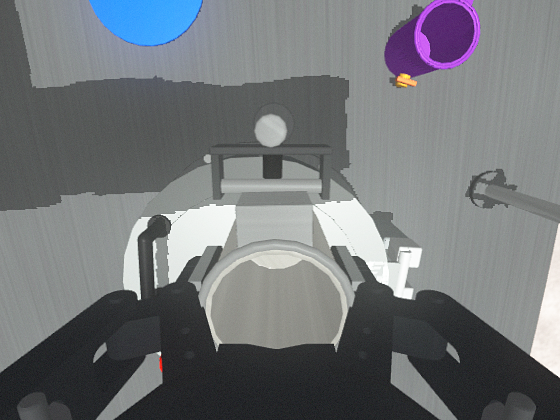

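View pics/s2.png

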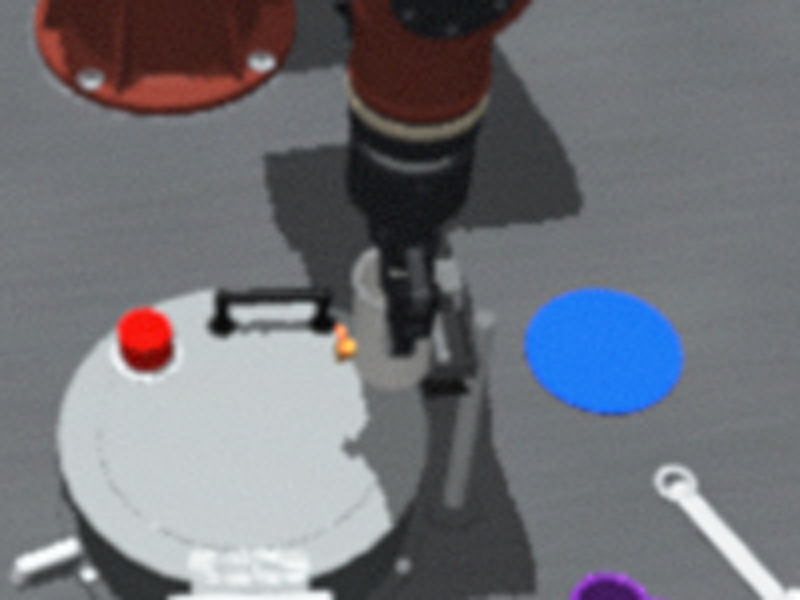

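The can is off the hanger with no slip; the base is about 60 mm above where it hung. Next I take it round in front of the post to the mat.

```bash
python3 - <<'E'
from plan import *
p,r=plan([.46,.11,.27],Rt(-3),6,48)
p,r=plan([.446,.306,.17],Rt(-3),10,48,p,r)
p,r=plan([.446,.306,.068],Rt(-3),6,48,p,r)
E
```

```text
max 0.65 end [0.46   0.1101 0.2699] err [-0.      0.0001 -0.0001] roterr 0.03
[[0.1,-0.65,-0.13,0.0,-0.0,0.0,48],[0.11,-0.64,-0.12,0.0,-0.0,0.0,48],[0.1,-0.65,-0.13,0.0,-0.0,0.0,48],[0.1,-0.65,-0.13,0.0,-0.0,0.0,48],[0.1,-0.64,-0.12,0.0,-0.0,0.0,48],[0.11,-0.65,-0.13,0.0,-0.0,0.0,48]]
max 0.65 end [0.4461 0.3061 0.1701] err [0.0001 0.0001 0.0001] roterr 0.03
[[0.65,-0.08,0.33,0.0,-0.0,0.0,48],[0.65,-0.08,0.34,0.0,-0.0,0.0,48],[0.65,-0.08,0.33,0.0,-0.0,0.0,48],[0.65,-0.08,0.33,0.0,-0.0,0.0,48],[0.65,-0.08,0.34,0.0,-0.0,0.0,48],[0.65,-0.08,0.33,0.0,-0.0,0.0,48],[0.65,-0.08,0.33,0.0,-0.0,0.0,48],[0.65,-0.08,0.34,0.0,-0.0,0.0,48],[0.65,-0.08,0.33,0.0,-0.0,0.0,48],[0.65,-0.08,0.33,0.0,-0.0,0.0,48]]
max 0.57 end [0.4459 0.3061 0.0681] err [-0.0001  0.0001  0.0001] roterr 0.03
[[-0.0,-0.0,0.57,0.0,-0.0,0.0,48],[-0.0,-0.0,0.56,0.0,-0.0,0.0,48],[-0.0,-0.0,0.57,0.0,-0.0,0.0,48],[-0.0,-0.0,0.57,0.0,-0.0,0.0,48],[-0.0,-0.0,0.56,0.0,-0.0,0.0,48],[-0.0,-0.01,0.57,0.0,-0.0,0.0,48]]
```

Request:
send_rows([
  [0.1, -0.65, -0.13, 0, 0, 0, 48],
  [0.1, -0.65, -0.13, 0, 0, 0, 48],
  [0.1, -0.65, -0.13, 0, 0, 0, 48],
  [0.1, -0.65, -0.13, 0, 0, 0, 48],
  [0.1, -0.65, -0.13, 0, 0, 0, 48],
  [0.1, -0.65, -0.1, 0, 0, 0, 48],
])

```text
time_s: 6.0
ee_pos: [0.4582, 0.1096, 0.2693]
eef_rot: [[0.052, 0.999, -0.001], [0.999, -0.052, -0.0], [-0.0, -0.001, -1.0]]
ft_force: [0.7, 0.1, -3.1]
width: 0.0524
```

Request:
send_rows([
  [0.65, -0.08, 0.33, 0, 0, 0, 48],
  [0.65, -0.08, 0.33, 0, 0, 0, 48],
  [0.65, -0.08, 0.33, 0, 0, 0, 48],
  [0.65, -0.08, 0.33, 0, 0, 0, 48],
  [0.65, -0.08, 0.33, 0, 0, 0, 48],
  [0.65, -0.08, 0.33, 0, 0, 0, 48],
  [0.65, -0.08, 0.33, 0, 0, 0, 48],
  [0.65, -0.08, 0.33, 0, 0, 0, 48],
  [0.65, -0.08, 0.33, 0, 0, 0, 48],
  [0.65, -0.08, 0.33, 0, 0, 0, 48],
])

```text
time_s: 7.0
ee_pos: [0.445, 0.3061, 0.1697]
eef_rot: [[0.052, 0.999, -0.001], [0.999, -0.052, -0.0], [-0.0, -0.001, -1.0]]
ft_force: [0.9, 0.0, -2.3]
width: 0.0519
```

Request:
send_rows([
  [0, 0, 0.57, 0, 0, 0, 48],
  [0, 0, 0.57, 0, 0, 0, 48],
  [0, 0, 0.57, 0, 0, 0, 48],
  [0, 0, 0.57, 0, 0, 0, 48],
  [0, 0, 0.55, 0, 0, 0, 48],
  [0, 0, 0.4, 0, 0, 0, 48],
  [0, 0, 0.1, 0, 0, 0, 48],
  [0, 0, 0, 0, 0, 0, 48],
])

```text
time_s: 7.8
ee_pos: [0.4452, 0.3053, 0.0704]
eef_rot: [[0.052, 0.999, -0.001], [0.999, -0.052, -0.0], [-0.0, -0.001, -1.0]]
ft_force: [0.6, 0.3, -2.7]
width: 0.0524
```

```bash
python3 - <<'E'
from h import *
o=get_obs(); print(o['ee_pos'],o['ft_force'],o['width'])
s=camera('scene'); crop(s,300,100,430,200,'s3.png',6)
t=camera('top'); crop(t,120,200,260,320,'t3.png',5)
E
```

```text
[0.44516217 0.30534863 0.070396  ] [ 0.61996436  0.29695967 -2.73116195] 0.05238092158108731
```

View pics/s3.png

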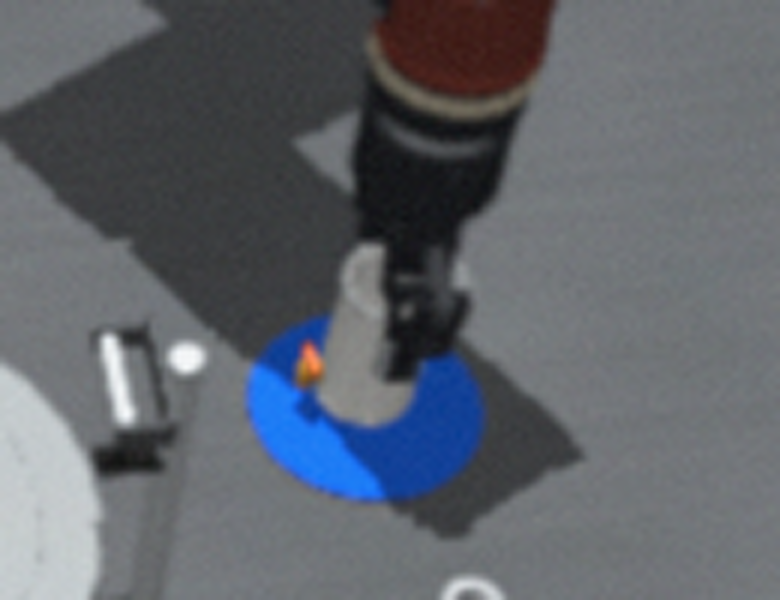

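The can is upright over the mat, about 14 mm up. I lower it gently.

Request:
send_rows([
  [0, 0, 0.2, 0, 0, 0, 48],
  [0, 0, 0.15, 0, 0, 0, 48],
  [0, 0, 0, 0, 0, 0, 48],
])

```text
time_s: 8.2
ee_pos: [0.4451, 0.3053, 0.0597]
eef_rot: [[0.052, 0.999, -0.001], [0.999, -0.052, -0.0], [-0.0, -0.001, -1.0]]
ft_force: [-0.2, -0.0, -2.6]
width: 0.0523
```

Request:
send_rows([
  [0, 0, 0.06, 0, 0, 0, 48],
  [0, 0, 0, 0, 0, 0, 48],
])

```text
time_s: 8.4
ee_pos: [0.4454, 0.3054, 0.0591]
eef_rot: [[0.052, 0.999, 0.0], [0.999, -0.052, -0.0], [-0.0, 0.0, -1.0]]
ft_force: [-1.7, -1.9, 6.3]
width: 0.0524
```

Request:
send_rows([
  [0, 0, 0, 0, 0, 0, 60],
  [0, 0, 0, 0, 0, 0, 85],
  [0, 0, 0, 0, 0, 0, 85],
  [0, 0, 0, 0, 0, 0, 85],
  [0, 0, -0.2, 0, 0, 0, 85],
  [0, 0, -0.4, 0, 0, 0, 85],
  [0, 0, -0.5, 0, 0, 0, 85],
  [0, 0, -0.5, 0, 0, 0, 85],
  [0, 0, -0.6, 0, 0, 0, 85],
  [0, 0, -0.8, 0, 0, 0, 85],
])

```text
time_s: 9.4
ee_pos: [0.4451, 0.3053, 0.1496]
eef_rot: [[0.052, 0.999, -0.0], [0.999, -0.052, -0.0], [-0.0, -0.0, -1.0]]
ft_force: [0.6, 0.0, -0.0]
width: 0.085
```

Request:
send_rows([
  [0, 0, -0.8, 0, 0, 0, 85],
  [0, 0, -0.8, 0, 0, 0, 85],
  [0, 0, -0.8, 0, 0, 0, 85],
  [0, 0, -0.4, 0, 0, 0, 85],
])

```text
time_s: 9.8
ee_pos: [0.4462, 0.3059, 0.2354]
eef_rot: [[0.052, 0.999, 0.003], [0.999, -0.052, 0.002], [0.002, 0.003, -1.0]]
ft_force: [0.0, 0.2, 0.1]
width: 0.0851
```

```bash
python3 - <<'E'
from h import *
from plan import *
o=get_obs(); print(o['ee_pos'],o['ft_force'],o['width'])
s=camera('scene'); crop(s,300,100,430,200,'s4.png',6)
t=camera('top'); save(t,'t4.png')
p,r=plan([.40,.15,.26],Rt(-6.6,8),10,45)
E
```

```text
[0.44616672 0.30588703 0.23542882] [0.04278922 0.15037946 0.05352339] 0.0850817108446838
max 0.54 end [0.4001 0.1501 0.2601] err [0.0001 0.0001 0.0001] roterr 0.02
[[-0.53,-0.13,-0.09,-0.13,-0.01,0.06,45],[-0.52,-0.12,-0.08,-0.13,-0.01,0.06,45],[-0.53,-0.12,-0.09,-0.13,-0.0,0.06,45],[-0.53,-0.11,-0.09,-0.13,-0.01,0.06,45],[-0.53,-0.11,-0.09,-0.13,-0.0,0.06,45],[-0.53,-0.1,-0.1,-0.13,-0.01,0.06,45],[-0.54,-0.1,-0.09,-0.13,-0.0,0.06,45],[-0.53,-0.1,-0.1,-0.13,-0.01,0.06,45],[-0.53,-0.09,-0.09,-0.13,-0.0,0.06,45],[-0.53,-0.08,-0.1,-0.13,-0.01,0.06,45]]
```

View pics/s4.png

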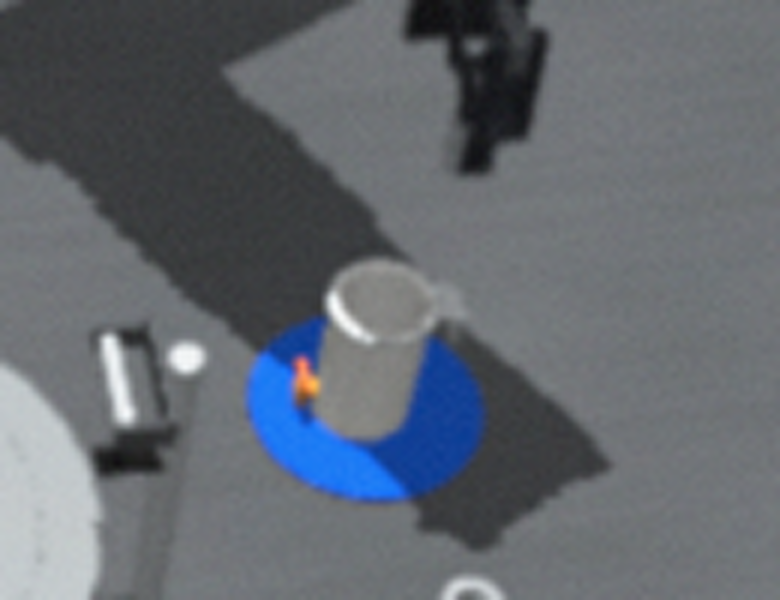

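View pics/t4.png

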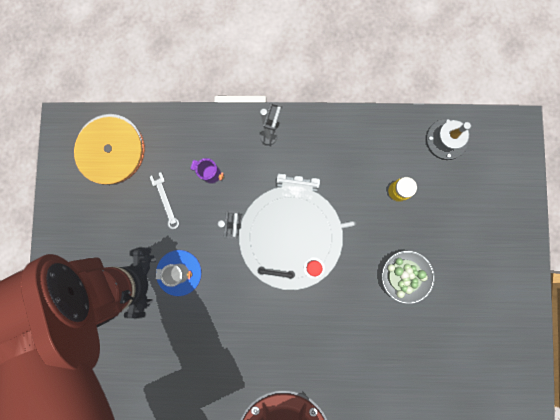

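The can stands upright on the mat, released. Bowl, jar and spanner have not moved. Next I look at the handle.

```bash
python3 - <<'E'
from plan import *
p,r=plan([.46,.0,.25],Rt(-6.6,12),14,60)
E
```

```text
max 0.73 end [ 4.599e-01 -1.000e-04  2.499e-01] err [-0.0001 -0.0001 -0.0001] roterr 0.01
[[-0.73,0.07,-0.04,-0.14,-0.01,0.04,60],[-0.72,0.07,-0.03,-0.14,-0.01,0.04,60],[-0.73,0.08,-0.04,-0.14,-0.01,0.04,60],[-0.72,0.08,-0.03,-0.14,-0.0,0.04,60],[-0.73,0.09,-0.03,-0.14,-0.01,0.04,60],[-0.72,0.09,-0.03,-0.14,-0.0,0.04,60],[-0.72,0.09,-0.03,-0.14,-0.01,0.05,60],[-0.73,0.09,-0.03,-0.14,-0.0,0.04,60],[-0.72,0.1,-0.02,-0.14,-0.01,0.05,60],[-0.72,0.11,-0.02,-0.14,-0.0,0.04,60]]
[[-0.72,0.1,-0.02,-0.14,-0.01,0.05,60],[-0.73,0.11,-0.02,-0.14,-0.0,0.04,60],[-0.72,0.12,-0.02,-0.14,-0.01,0.05,60],[-0.72,0.11,-0.01,-0.15,-0.0,0.04,60]]
```

Request:
send_rows([
  [-0.73, 0.07, -0.04, -0.14, 0, 0.04, 60],
  [-0.72, 0.07, -0.03, -0.14, 0, 0.04, 60],
  [-0.73, 0.08, -0.04, -0.14, 0, 0.04, 60],
  [-0.72, 0.08, -0.03, -0.14, 0, 0.04, 60],
  [-0.73, 0.09, -0.03, -0.14, 0, 0.04, 60],
  [-0.72, 0.09, -0.03, -0.14, 0, 0.04, 60],
  [-0.72, 0.09, -0.03, -0.14, 0, 0.05, 60],
  [-0.73, 0.09, -0.03, -0.14, 0, 0.04, 60],
  [-0.72, 0.1, -0.02, -0.14, 0, 0.05, 60],
  [-0.72, 0.11, -0.02, -0.14, 0, 0.04, 60],
])

```text
time_s: 10.9
ee_pos: [0.4546, 0.0861, 0.2419]
eef_rot: [[0.096, 0.985, 0.145], [0.995, -0.095, -0.011], [0.003, 0.145, -0.989]]
ft_force: [-0.3, 0.8, -0.0]
width: 0.0601
```

Request:
send_rows([
  [-0.72, 0.1, -0.02, -0.14, 0, 0.05, 60],
  [-0.73, 0.11, -0.02, -0.14, 0, 0.04, 60],
  [-0.72, 0.12, -0.02, -0.14, 0, 0.05, 60],
  [-0.72, 0.11, -0.01, -0.15, 0, 0.04, 60],
  [0, 0, 0, 0, 0, 0, 60],
  [0, 0, 0, 0, 0, 0, 60],
])

```text
time_s: 11.5
ee_pos: [0.4585, -0.0007, 0.2461]
eef_rot: [[0.115, 0.972, 0.203], [0.993, -0.114, -0.017], [0.007, 0.203, -0.979]]
ft_force: [0.2, 1.7, -0.9]
width: 0.06
```

```bash
python3 - <<'E'
from h import *
import pickle
c=camera('wrist'); save(c,'w5.png'); pickle.dump(c,open('w5.pkl','wb')); o=get_obs(); print(o['ee_pos'],o['eef_rot'].round(3).tolist(),o['ft_force'],o['qpos'].round(2))
E
```

```text
[ 4.58573892e-01 -2.87575804e-04  2.46247570e-01] [[0.114, 0.973, 0.203], [0.993, -0.113, -0.017], [0.007, 0.203, -0.979]] [ 0.2639579   0.69060248 -0.13583864] [-0.17  0.   -0.52  0.84  0.02  1.52]
```

View pics/w5.png

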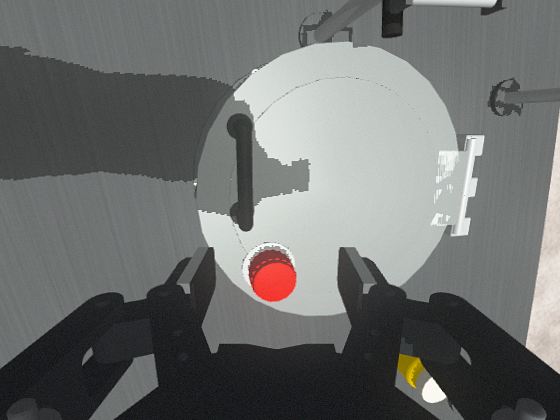

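The handle bar runs from (239,122) to (247,226) and the red knob top is at (273,281).

```bash
python3 - <<'E'
from h import *
import pickle
c=pickle.load(open('w5.pkl','rb')); crop(c,190,90,320,310,'w5c.png',3)
a,b=atz(c,240,130,.141),atz(c,247,220,.141); print(a,b,np.degrees(np.arctan2(a[0]-b[0],a[1]-b[1])))
print('z',[pt(c,244,v) for v in (140,160,180,200)])
print('knob',atz(c,273,281,.133),pt(c,273,281))
print('hinge',atz(c,463,186,.1))
E
```

```text
[0.46011463 0.0608067  0.141     ] [ 0.45553485 -0.00771999  0.141     ] 3.823506429591849
z [array([0.46201344, 0.05336501, 0.14064488]), array([0.46005489, 0.03871852, 0.13928032]), array([0.45787994, 0.02373087, 0.13942571]), array([0.4555082 , 0.00872781, 0.14133516])]
knob [ 0.47057506 -0.06986515  0.133     ] [ 0.47059168 -0.06994018  0.13287144]
hinge [ 0.68946013 -0.02577421  0.1       ]
```

View pics/w5c.png

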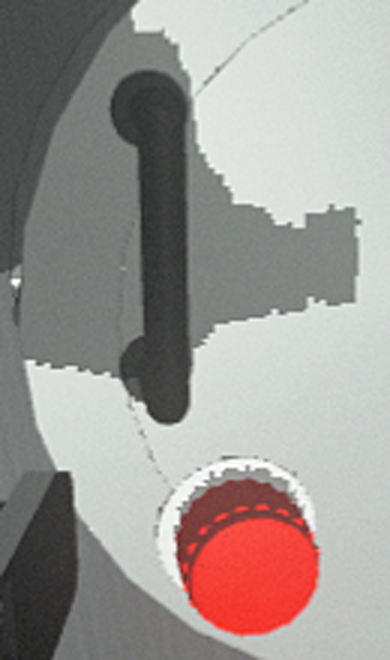

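```bash
python3 - <<'E'
from h import *
import pickle
c=pickle.load(open('w5.pkl','rb'))
a,b=atz(c,190+163.5/3,90+130/3,.135),atz(c,190+168/3,90+390/3,.135); print(a,b,np.degrees(np.arctan2(a[0]-b[0],a[1]-b[1])))
e=[atz(c,190+163/3,90+95/3,.137),atz(c,190+167/3,90+412/3,.135)];print(e)
E
```

```text
[0.46362273 0.05776989 0.135     ] [ 0.45515378 -0.00957914  0.135     ] 7.167159442051622
[array([0.46448229, 0.06617194, 0.137     ]), array([ 0.45400576, -0.01567907,  0.135     ])]
```

```bash
python3 - <<'E'
from plan import *
R1=Rt(-7,12)
tgt=np.array([.4605,.0245,.134])
p,r=plan(tgt-R1[:,2]*.05,R1,5,42)
p,r=plan(tgt,R1,4,42,p,r)
E
```

```text
max 0.4 end [0.45   0.0257 0.1829] err [-0.0001 -0.      0.    ] roterr 0.04
[[0.16,-0.16,0.4,-0.01,-0.02,0.01,42],[0.17,-0.16,0.4,-0.01,-0.01,0.01,42],[0.16,-0.16,0.4,-0.01,-0.02,0.01,42],[0.17,-0.16,0.39,-0.01,-0.01,0.01,42],[0.16,-0.17,0.4,-0.01,-0.02,0.02,42]]
max 0.42 end [0.4604 0.0245 0.1339] err [-0.0001 -0.     -0.0001] roterr 0.04
[[0.0,0.0,0.42,0.0,0.0,-0.0,42],[0.0,0.0,0.41,0.0,0.0,-0.0,42],[0.0,0.0,0.42,0.0,0.0,-0.0,42],[0.0,0.0,0.42,0.0,0.0,-0.0,42]]
```

Request:
send_rows([
  [0.16, -0.16, 0.4, -0.01, -0.02, 0.01, 42],
  [0.17, -0.16, 0.4, -0.01, -0.02, 0.01, 42],
  [0.16, -0.16, 0.4, -0.01, -0.02, 0.01, 42],
  [0.17, -0.16, 0.39, -0.01, -0.01, 0.01, 42],
  [0.16, -0.17, 0.4, -0.01, -0.02, 0.02, 42],
  [0, 0, 0, 0, 0, 0, 42],
])

```text
time_s: 12.15
ee_pos: [0.449, 0.0268, 0.1818]
eef_rot: [[0.12, 0.971, 0.205], [0.993, -0.117, -0.026], [-0.001, 0.206, -0.979]]
ft_force: [-0.7, 0.1, -0.4]
width: 0.0424
```

```bash
python3 - <<'E'
from h import *
from plan import *
c=camera('wrist'); save(c,'w6.png'); o=get_obs(); print(o['ee_pos'],o['eef_rot'].round(3).tolist(),o['ft_force'],o['width'])
R1=Rt(-7,12)
plan(np.array([.4605,.0245,.134]),R1,4,42)
E
```

```text
[0.44979819 0.02633499 0.18284078] [[0.12, 0.971, 0.206], [0.993, -0.117, -0.026], [-0.001, 0.208, -0.978]] [0.21572596 0.06238096 0.13152637] 0.04189813181083772
max 0.42 end [0.4606 0.0244 0.134 ] err [ 0.0001 -0.0001 -0.    ] roterr 0.03
[[-0.0,0.0,0.42,-0.0,0.0,0.0,42],[-0.01,0.01,0.41,-0.0,0.0,0.01,42],[-0.0,0.0,0.42,-0.0,0.0,0.0,42],[-0.01,0.01,0.42,-0.0,0.01,0.01,42]]
```

View pics/w6.png

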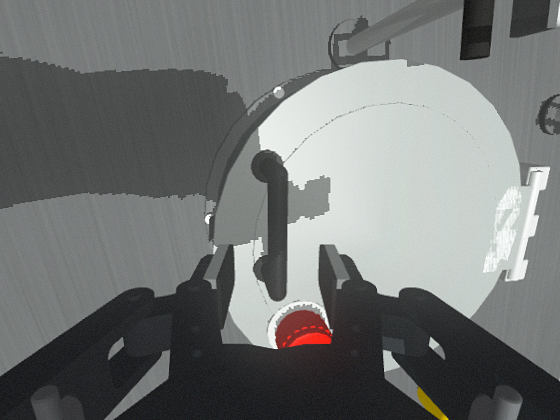

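The bar, at about (278,240), is centred between the pads at 225 and 332. I descend.

Request:
send_rows([
  [0, 0, 0.42, 0, 0, 0, 42],
  [0, 0, 0.42, 0, 0, 0, 42],
  [0, 0, 0.42, 0, 0, 0, 42],
  [0, 0, 0.4, 0, 0, 0, 42],
  [0, 0, 0, 0, 0, 0, 42],
])

```text
time_s: 12.7
ee_pos: [0.4608, 0.0242, 0.1343]
eef_rot: [[0.122, 0.971, 0.207], [0.993, -0.119, -0.027], [-0.001, 0.208, -0.978]]
ft_force: [-0.2, 1.0, 0.3]
width: 0.042
```

Request:
send_rows([
  [0, 0, 0, 0, 0, 0, 20],
  [0, 0, 0, 0, 0, 0, 10],
  [0, 0, 0, 0, 0, 0, 8],
  [0, 0, 0, 0, 0, 0, 8],
  [0, 0, 0, 0, 0, 0, 8],
], force=30)

```text
time_s: 13.2
ee_pos: [0.4594, 0.0243, 0.135]
eef_rot: [[0.122, 0.971, 0.206], [0.993, -0.119, -0.027], [-0.001, 0.207, -0.978]]
ft_force: [-7.6, 1.3, 6.6]
width: 0.0105
```

```bash
python3 - <<'E'
from h import *
c=camera('wrist'); save(c,'w7.png'); o=get_obs(); print(o['ee_pos'],o['eef_rot'].round(3).tolist(),o['ft_force'],o['width'])
E
```

```text
[0.45936888 0.02431431 0.13504608] [[0.122, 0.971, 0.206], [0.993, -0.119, -0.027], [-0.001, 0.207, -0.978]] [-8.0566504   1.09533637  5.1000985 ] 0.010559639808703145
```

View pics/w7.png

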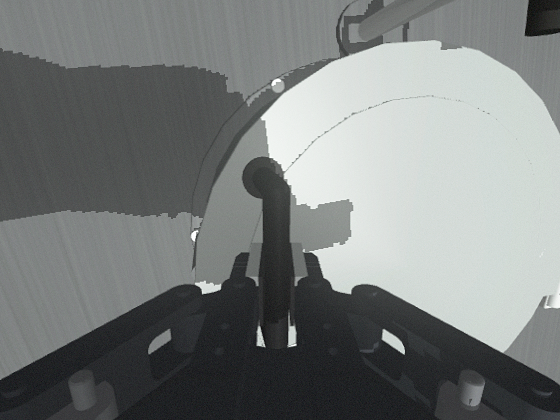

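Request:
send_rows([
  [0, -0.04, 0, 0, 0, 0, 8],
  [0, 0, 0, 0, 0, 0, 8],
])

```text
time_s: 13.45
ee_pos: [0.4594, 0.0243, 0.135]
eef_rot: [[0.122, 0.971, 0.208], [0.993, -0.119, -0.027], [-0.001, 0.21, -0.978]]
ft_force: [-6.5, 0.6, 5.8]
width: 0.0104
```

Request:
send_rows([
  [0, 0.024, -0.063, 0, 0, 0, 8],
  [0, 0, 0, 0, 0, 0, 8],
  [0, 0, 0, 0, 0, 0, 8],
])

```text
time_s: 13.75
ee_pos: [0.4595, 0.0243, 0.1363]
eef_rot: [[0.122, 0.971, 0.207], [0.993, -0.119, -0.027], [-0.001, 0.209, -0.978]]
ft_force: [-3.8, 1.2, -2.7]
width: 0.0107
```

Request:
send_rows([
  [0, 0.024, -0.063, 0, 0, 0, 8],
  [0, 0, 0, 0, 0, 0, 8],
  [0, 0, 0, 0, 0, 0, 8],
])

```text
time_s: 14.05
ee_pos: [0.4596, 0.0243, 0.1377]
eef_rot: [[0.122, 0.971, 0.206], [0.993, -0.119, -0.027], [-0.001, 0.208, -0.978]]
ft_force: [2.0, 1.5, -20.6]
width: 0.0105
```

The force climbed from 3 to 21 N within 1.4 mm, after 2.7 mm of give. The catch is holding the cover, so I back off at once.

Request:
send_rows([
  [0, -0.024, 0.063, 0, 0, 0, 8],
  [0, -0.024, 0.063, 0, 0, 0, 8],
  [0, 0, 0, 0, 0, 0, 8],
  [0, 0, 0, 0, 0, 0, 8],
])

```text
time_s: 14.45
ee_pos: [0.4594, 0.0243, 0.1351]
eef_rot: [[0.122, 0.971, 0.208], [0.993, -0.119, -0.027], [-0.001, 0.21, -0.978]]
ft_force: [-8.6, 2.6, 1.4]
width: 0.0108
```

Request:
send_rows([
  [0, 0, 0, 0, 0, 0, 20],
  [0, 0, 0, 0, 0, 0, 40],
  [0, 0, 0, 0, 0, 0, 42],
  [0, 0, 0, 0, 0, 0, 42],
  [0, 0, 0, 0, 0, 0, 42],
])

```text
time_s: 14.95
ee_pos: [0.4602, 0.0241, 0.1349]
eef_rot: [[0.122, 0.97, 0.209], [0.993, -0.119, -0.027], [-0.001, 0.211, -0.978]]
ft_force: [-0.2, 0.6, 0.3]
width: 0.0418
```

```bash
python3 - <<'E'
from plan import *
o=get_obs(); print(o['ee_pos'],o['eef_rot'].round(3).tolist(),o['ft_force'],o['width'],o['qpos'].round(2))
R1=Rt(-7,12); tgt=np.array([.4605,.0245,.134])
p,r=plan(tgt-R1[:,2]*.08,R1,5,55)
p,r=plan([.4715,-.070,.21],Rt(-40),8,60,p,r)
E
```

```text
[0.4602279  0.02410788 0.1349147 ] [[0.122, 0.97, 0.209], [0.993, -0.119, -0.027], [-0.001, 0.211, -0.978]] [-0.18173204  0.5697188   0.2590578 ] 0.04178316807155163 [-0.1   0.13 -0.72  0.51 -0.01  1.59]
max 0.53 end [0.4438 0.0265 0.2124] err [-0.0002 -0.      0.0001] roterr 0.03
[[0.0,0.0,-0.53,0.01,0.0,-0.0,55],[0.0,0.0,-0.52,0.0,0.0,-0.0,55],[0.01,0.0,-0.53,0.01,0.0,-0.0,55],[-0.0,0.0,-0.53,0.0,0.01,-0.0,55],[0.0,0.0,-0.53,0.01,0.0,-0.0,55]]
max 0.69 end [ 0.4717 -0.07    0.2101] err [0.0002 0.     0.0001] roterr 0.03
[[-0.39,0.16,0.04,0.24,-0.07,0.68,60],[-0.37,0.18,0.05,0.24,-0.07,0.69,60],[-0.36,0.22,0.04,0.24,-0.07,0.68,60],[-0.34,0.24,0.03,0.24,-0.07,0.69,60],[-0.32,0.26,0.04,0.24,-0.07,0.68,60],[-0.3,0.29,0.02,0.25,-0.07,0.69,60],[-0.28,0.31,0.03,0.24,-0.08,0.68,60],[-0.26,0.33,0.01,0.25,-0.07,0.69,60]]
```

Request:
send_rows([
  [0, 0, -0.3, 0, 0, 0, 48],
  [0, 0, -0.53, 0, 0, 0, 55],
  [0, 0, -0.53, 0, 0, 0, 55],
  [0, 0, -0.53, 0, 0, 0, 55],
  [0, 0, -0.53, 0, 0, 0, 55],
  [0, 0, -0.24, 0, 0, 0, 55],
])

```text
time_s: 15.55
ee_pos: [0.4436, 0.0263, 0.2145]
eef_rot: [[0.122, 0.97, 0.21], [0.993, -0.119, -0.027], [-0.001, 0.212, -0.977]]
ft_force: [-0.7, 0.1, -0.3]
width: 0.0549
```

```bash
python3 - <<'E'
from plan import *
p,r=plan([.472,-.070,.19],Rt(-28),8,58)
E
```

```text
max 0.44 end [ 0.4718 -0.07    0.1901] err [-0.0002  0.      0.0001] roterr 0.04
[[-0.38,0.14,0.14,0.25,-0.05,0.44,58],[-0.38,0.16,0.13,0.25,-0.04,0.44,58],[-0.37,0.19,0.13,0.25,-0.05,0.43,58],[-0.36,0.2,0.13,0.25,-0.04,0.44,58],[-0.34,0.22,0.12,0.25,-0.05,0.43,58],[-0.34,0.24,0.12,0.26,-0.04,0.44,58],[-0.33,0.26,0.11,0.25,-0.05,0.43,58],[-0.31,0.27,0.11,0.26,-0.04,0.44,58]]
```

Request:
send_rows([
  [-0.38, 0.14, 0.14, 0.25, -0.05, 0.44, 58],
  [-0.38, 0.16, 0.13, 0.25, -0.04, 0.44, 58],
  [-0.37, 0.19, 0.13, 0.25, -0.05, 0.43, 58],
  [-0.36, 0.2, 0.13, 0.25, -0.04, 0.44, 58],
  [-0.34, 0.22, 0.12, 0.25, -0.05, 0.43, 58],
  [-0.34, 0.24, 0.12, 0.26, -0.04, 0.44, 58],
  [-0.33, 0.26, 0.11, 0.25, -0.05, 0.43, 58],
  [-0.31, 0.27, 0.11, 0.26, -0.04, 0.44, 58],
  [0, 0, 0, 0, 0, 0, 58],
])

```text
time_s: 16.45
ee_pos: [0.472, -0.0722, 0.1864]
eef_rot: [[0.475, 0.88, -0.006], [0.88, -0.475, 0.001], [-0.001, -0.006, -1.0]]
ft_force: [0.7, 0.5, 0.2]
width: 0.0582
```

```bash
python3 - <<'E'
from h import *
from plan import *
c=camera('wrist'); save(c,'w8.png'); s=camera('scene'); crop(s,210,100,350,220,'s8.png',5)
o=get_obs(); print(o['ee_pos'],o['eef_rot'].round(3).tolist(),o['ft_force'],o['width'],o['qpos'].round(2))
p,r=plan([.472,-.070,.124],Rt(-28),6,58)
E
```

```text
[ 0.4711731  -0.07065002  0.18701224] [[0.471, 0.882, -0.004], [0.882, -0.471, 0.001], [-0.001, -0.005, -1.0]] [-0.58973328  0.53884053  1.10129488] 0.05824455434560318 [-0.3   0.25 -0.37  0.95  0.    1.76]
max 0.35 end [ 0.472  -0.0701  0.124 ] err [-0.     -0.0001  0.    ] roterr 0.03
[[0.01,0.0,0.35,-0.01,0.0,-0.0,58],[0.0,0.01,0.35,-0.01,0.0,-0.0,58],[0.01,0.0,0.35,-0.01,0.0,-0.0,58],[0.0,0.0,0.35,-0.0,0.0,-0.01,58],[0.01,0.01,0.35,-0.01,0.0,-0.0,58],[0.0,-0.0,0.35,-0.0,0.01,-0.01,58]]
```

View pics/w8.png

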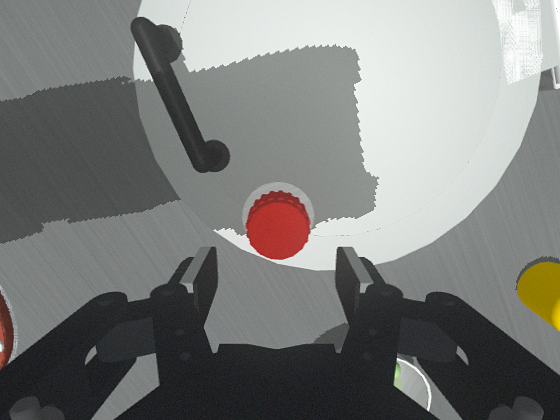

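View pics/s8.png

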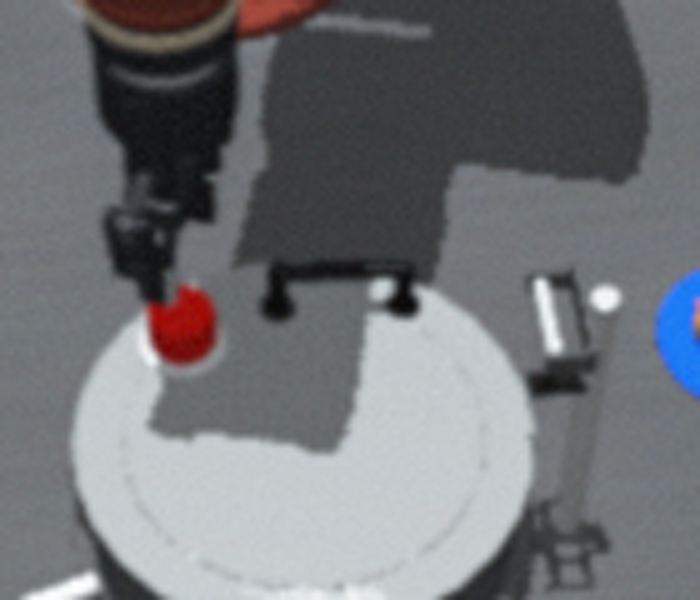

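```bash
python3 - <<'E'
from h import *
c=camera('wrist')
print(atz(c,278,227,.133),pt(c,278,230)); print(get_obs()['ee_pos'])
E
```

```text
[ 0.4732572  -0.06802351  0.133     ] [ 0.47220743 -0.07000074  0.1323011 ]
[ 0.47101489 -0.07019374  0.18735778]
```

The knob measures (0.473, -0.069), midway between the jaws. I descend and grip it.

Request:
send_rows([
  [0.04, 0.02, 0.4, 0, 0, 0, 58],
  [0, 0, 0.4, 0, 0, 0, 58],
  [0, 0, 0.4, 0, 0, 0, 58],
  [0, 0, 0.4, 0, 0, 0, 58],
  [0, 0, 0.35, 0, 0, 0, 58],
  [0, 0, 0.16, 0, 0, 0, 58],
  [0, 0, 0, 0, 0, 0, 58],
])

```text
time_s: 17.3
ee_pos: [0.4718, -0.0688, 0.1242]
eef_rot: [[0.47, 0.883, -0.003], [0.883, -0.47, 0.001], [-0.001, -0.003, -1.0]]
ft_force: [0.1, 0.3, -0.4]
width: 0.0582
```

Request:
send_rows([
  [0, 0, 0, 0, 0, 0, 45],
  [0, 0, 0, 0, 0, 0, 38],
  [0, 0, 0, 0, 0, 0, 38],
  [0, 0, 0, 0, 0, 0, 38],
], force=35)

```text
time_s: 17.7
ee_pos: [0.4739, -0.0698, 0.1258]
eef_rot: [[0.47, 0.883, 0.001], [0.883, -0.47, -0.001], [-0.0, 0.001, -1.0]]
ft_force: [3.8, -1.9, 5.8]
width: 0.039
```

```bash
python3 - <<'E'
from plan import *
o=get_obs(); print(o['ee_pos'],o['eef_rot'].round(3).tolist(),o['ft_force'],o['ft_torque'],o['width'],o['qpos'].round(2))
E
```

```text
[ 0.47389094 -0.06980276  0.12580598] [[0.47, 0.883, 0.001], [0.883, -0.47, -0.001], [-0.0, 0.001, -1.0]] [ 3.77114861 -1.86558947  5.77708613] [-0.61605124 -0.91698797  0.01608861] 0.039012475598614316 [-0.3   0.31 -0.47  0.79 -0.    1.76]
```

Request:
send_rows([
  [0, 0.06, 0, 0, 0, -0.5, 38],
  [0, 0, 0, 0, 0, -0.8, 38],
  [0, 0, 0, 0, 0, -0.8, 38],
  [0, 0, 0, 0, 0, -0.8, 38],
])

```text
time_s: 18.1
ee_pos: [0.4733, -0.0697, 0.1257]
eef_rot: [[0.181, 0.983, -0.003], [0.983, -0.181, 0.001], [0.001, -0.003, -1.0]]
ft_force: [-5.2, 1.8, 15.6]
width: 0.0387
```

```bash
python3 - <<'E'
from plan import *
o=get_obs(); print(o['ee_pos'],o['ft_force'],o['ft_torque'],o['width'],o['qpos'].round(2))
E
```

```text
[ 0.4732743  -0.06965437  0.12566992] [-5.17324195  1.82375694 15.60875295] [ 0.21702911  1.03328777 -0.04542268] 0.0387293474654556 [-0.3   0.31 -0.46  0.8   0.    1.45]
```

Request:
send_rows([
  [0, 0, -0.05, 0, 0, -0.8, 38],
  [0, 0, 0, 0, 0, -0.8, 38],
  [0, 0, 0, 0, 0, -0.8, 38],
  [0, 0, 0, 0, 0, -0.8, 38],
])

```text
time_s: 18.5
ee_pos: [0.4723, -0.0696, 0.1259]
eef_rot: [[-0.152, 0.988, -0.005], [0.988, 0.152, 0.001], [0.002, -0.005, -1.0]]
ft_force: [-3.3, -1.5, 1.6]
width: 0.0389
```

```bash
python3 - <<'E'
from h import *
c=camera('wrist'); save(c,'w9.png')
o=get_obs(); print(o['ee_pos'],o['ft_force'],o['ft_torque'],o['width'],o['qpos'].round(2))
E
```

```text
[ 0.47227623 -0.0696002   0.12585857] [-2.991996   -1.01512161  2.06258522] [-0.15647654  0.62411567  0.05187795] 0.03909148524619261 [-0.3   0.31 -0.46  0.8  -0.    1.11]
```

View pics/w9.png

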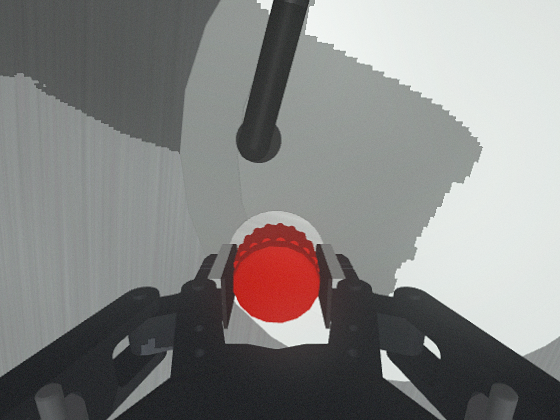

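Request:
send_rows([
  [0, 0, 0, 0, 0, -0.7, 38],
  [0, 0, 0, 0, 0, -0.7, 38],
  [0, 0, 0, 0, 0, -0.7, 38],
])

```text
time_s: 18.85
ee_pos: [0.4717, -0.0697, 0.1259]
eef_rot: [[-0.362, 0.932, -0.006], [0.932, 0.362, 0.001], [0.003, -0.006, -1.0]]
ft_force: [-6.0, -1.7, 4.6]
width: 0.0389
```

```bash
python3 - <<'E'
from plan import *
o=get_obs(); print(o['ee_pos'],o['eef_rot'].round(3)[0],o['ft_force'],o['ft_torque'],o['width'],o['qpos'].round(2))
E
```

```text
[ 0.47173234 -0.06972093  0.12586515] [-0.362  0.932 -0.006] [-5.95842229 -1.69876999  4.63545816] [-0.39467759  1.3528576  -0.09052131] 0.038911839749813756 [-0.3   0.31 -0.46  0.8  -0.    0.9 ]
```

Request:
send_rows([
  [0, 0, 0, 0, 0, -0.7, 38],
  [0, 0, 0, 0, 0, -0.7, 38],
])

```text
time_s: 19.05
ee_pos: [0.4714, -0.0699, 0.1259]
eef_rot: [[-0.494, 0.869, -0.007], [0.869, 0.494, 0.001], [0.004, -0.006, -1.0]]
ft_force: [-7.7, -2.2, 4.9]
width: 0.0386
```

```bash
python3 - <<'E'
from plan import *
o=get_obs(); print(o['ee_pos'],o['eef_rot'].round(3)[0],o['ft_force'],o['ft_torque'],o['width'],o['qpos'].round(2))
E
```

```text
[ 0.47143737 -0.06988346  0.12585601] [-0.494  0.869 -0.007] [-7.67223777 -2.2428394   4.87653647] [-0.67642235  1.61577925 -0.06111865] 0.03855330782705165 [-0.3   0.31 -0.46  0.8  -0.    0.75]
```

Request:
send_rows([
  [0, 0, 0, 0, 0, -0.7, 38],
  [0, 0, 0, 0, 0, -0.7, 38],
])

```text
time_s: 19.25
ee_pos: [0.4711, -0.0701, 0.1258]
eef_rot: [[-0.616, 0.788, -0.008], [0.788, 0.616, -0.0], [0.005, -0.006, -1.0]]
ft_force: [-9.9, -3.7, 6.6]
width: 0.0388
```

```bash
python3 - <<'E'
from plan import *
o=get_obs(); print(o['ee_pos'],o['eef_rot'].round(3)[0],o['ft_force'],o['ft_torque'],o['width'],o['qpos'].round(2))
E
```

```text
[ 0.47110398 -0.0700968   0.12583322] [-0.616  0.788 -0.008] [-9.94689324 -3.7394053   6.64523755] [-0.92629686  1.95879478 -0.15092208] 0.038803655786966144 [-0.3   0.31 -0.46  0.8  -0.    0.61]
```

Request:
send_rows([
  [0, 0, 0, 0, 0, -0.7, 38],
  [0, 0, 0, 0, 0, -0.7, 38],
])

```text
time_s: 19.45
ee_pos: [0.4708, -0.0703, 0.1258]
eef_rot: [[-0.724, 0.69, -0.008], [0.69, 0.724, -0.001], [0.006, -0.006, -1.0]]
ft_force: [-10.9, -6.3, 6.8]
width: 0.0387
```

```bash
python3 - <<'E'
from plan import *
o=get_obs(); print(o['ee_pos'],o['eef_rot'].round(3)[0],o['ft_force'],o['ft_torque'],o['width'],o['qpos'].round(2))
E
```

```text
[ 0.47077926 -0.07034333  0.12579845] [-0.724  0.69  -0.008] [-10.8562863   -6.32647734   6.8481827 ] [-1.26835435  2.25513641 -0.08620312] 0.03872994900434909 [-0.3   0.31 -0.46  0.8  -0.    0.46]
```

Request:
send_rows([
  [0.04, -0.06, 0, 0, 0, -0.7, 38],
  [0, 0, 0, 0, 0, -0.7, 38],
  [0, 0, 0, 0, 0, -0.6, 38],
])

```text
time_s: 19.75
ee_pos: [0.468, -0.0696, 0.1257]
eef_rot: [[-0.851, 0.525, -0.009], [0.525, 0.851, 0.002], [0.009, -0.003, -1.0]]
ft_force: [-14.0, 2.2, 12.6]
width: 0.039
```

```bash
python3 - <<'E'
from plan import *
o=get_obs(); print(o['ee_pos'],o['eef_rot'].round(3)[0],o['ft_force'],o['ft_torque'],o['width'],o['qpos'].round(2))
E
```

```text
[ 0.46803886 -0.06960587  0.12567839] [-0.851  0.525 -0.009] [-14.03543322   2.19797033  12.58981162] [ 0.12845093  2.94993352 -0.98805701] 0.038955734559153986 [-0.3   0.31 -0.47  0.8  -0.    0.25]
```

The torque jumped to about 1 N·m after roughly 86° of turn, so the knob is at its stop. I release it and rise.

Request:
send_rows([
  [0, 0, 0, 0, 0, 0.2, 38],
  [0, 0, 0, 0, 0, 0, 45],
  [0, 0, 0, 0, 0, 0, 58],
  [0, 0, 0, 0, 0, 0, 58],
  [0, 0, -0.3, 0, 0, 0, 58],
  [0, 0, -0.5, 0, 0, 0, 58],
  [0, 0, -0.6, 0, 0, 0, 58],
  [0, 0, -0.6, 0, 0, 0, 58],
  [0, 0, -0.6, 0, 0, 0, 58],
  [0, 0, -0.2, 0, 0, 0, 58],
])

```text
time_s: 20.75
ee_pos: [0.473, -0.0708, 0.2125]
eef_rot: [[-0.84, 0.542, 0.001], [0.542, 0.84, -0.0], [-0.001, 0.0, -1.0]]
ft_force: [-0.1, 0.5, -0.6]
width: 0.0578
```

```bash
python3 - <<'E'
from plan import *
o=get_obs(); print(o['ee_pos'],o['ft_force'],o['ft_torque'],o['width'],o['qpos'].round(2))
R1=Rt(-7,12); tgt=np.array([.4600,.0245,.134])
p,r=plan(tgt-R1[:,2]*.075,R1,14,45)
E
```

```text
[ 0.47303043 -0.07077193  0.21249302] [-0.14207617  0.47182848 -0.60027279] [ 0.04780611 -0.00641576 -0.0011219 ] 0.057819805389112085 [-0.3   0.22 -0.33  1.01  0.    0.27]
max 0.77 end [0.4447 0.0265 0.2075] err [0.0001 0.0001 0.0001] roterr 0.03
[[0.18,0.16,0.01,-0.13,-0.08,0.76,45],[0.2,0.14,0.01,-0.13,-0.08,0.76,45],[0.2,0.13,0.02,-0.13,-0.08,0.76,45],[0.22,0.11,0.01,-0.13,-0.08,0.76,45],[0.22,0.09,0.01,-0.13,-0.08,0.76,45],[0.23,0.07,0.01,-0.13,-0.08,0.76,45],[0.23,0.06,0.01,-0.12,-0.08,0.76,45],[0.24,0.03,0.01,-0.13,-0.08,0.76,45],[0.24,0.02,0.01,-0.13,-0.08,0.76,45],[0.24,-0.0,0.01,-0.12,-0.08,0.76,45]]
[[0.24,-0.03,-0.0,-0.13,-0.08,0.76,45],[0.24,-0.04,-0.0,-0.12,-0.08,0.76,45],[0.24,-0.06,-0.0,-0.13,-0.08,0.77,45],[0.23,-0.07,-0.01,-0.12,-0.09,0.76,45]]
```

Request:
send_rows([
  [0.18, 0.16, 0.01, -0.13, -0.08, 0.76, 45],
  [0.2, 0.14, 0.01, -0.13, -0.08, 0.76, 45],
  [0.2, 0.13, 0.02, -0.13, -0.08, 0.76, 45],
  [0.22, 0.11, 0.01, -0.13, -0.08, 0.76, 45],
  [0.22, 0.09, 0.01, -0.13, -0.08, 0.76, 45],
  [0.23, 0.07, 0.01, -0.13, -0.08, 0.76, 45],
  [0.23, 0.06, 0.01, -0.12, -0.08, 0.76, 45],
  [0.24, 0.03, 0.01, -0.13, -0.08, 0.76, 45],
  [0.24, 0.02, 0.01, -0.13, -0.08, 0.76, 45],
  [0.24, 0, 0.01, -0.12, -0.08, 0.76, 45],
])

```text
time_s: 21.75
ee_pos: [0.4515, -0.0009, 0.2065]
eef_rot: [[-0.194, 0.969, 0.151], [0.981, 0.195, 0.007], [-0.022, 0.15, -0.988]]
ft_force: [-0.2, 0.0, 0.4]
width: 0.0452
```

Request:
send_rows([
  [0.24, -0.03, 0, -0.13, -0.08, 0.76, 45],
  [0.24, -0.04, 0, -0.12, -0.08, 0.76, 45],
  [0.24, -0.06, 0, -0.13, -0.08, 0.77, 45],
  [0.23, -0.07, -0.01, -0.12, -0.09, 0.76, 45],
  [0, 0, 0, 0, 0, 0, 42],
  [0, 0, 0, 0, 0, 0, 42],
])

```text
time_s: 22.35
ee_pos: [0.4436, 0.0268, 0.2055]
eef_rot: [[0.119, 0.972, 0.203], [0.993, -0.116, -0.025], [-0.0, 0.205, -0.979]]
ft_force: [-1.1, -0.6, 0.1]
width: 0.0418
```

```bash
python3 - <<'E'
from h import *
from plan import *
R1=Rt(-7,12); tgt=np.array([.4598,.0245,.134])
c=camera('wrist'); save(c,'w10.png')
o=get_obs(); print(o['ee_pos'],o['eef_rot'].round(3).tolist())
p,r=plan(tgt-R1[:,2]*.03,R1,3,42)
p,r=plan(tgt,R1,3,42,p,r)
E
```

```text
[0.44378304 0.02662814 0.20551083] [[0.119, 0.972, 0.203], [0.993, -0.117, -0.025], [-0.0, 0.205, -0.979]]
max 0.48 end [0.4534 0.0252 0.1634] err [-0.0002 -0.0001  0.0001] roterr 0.02
[[-0.0,0.01,0.48,-0.01,-0.0,0.01,42],[-0.0,0.01,0.48,-0.01,-0.0,0.01,42],[-0.01,0.01,0.48,-0.01,-0.0,0.0,42]]
max 0.34 end [0.4596 0.0244 0.1341] err [-0.0002 -0.0001  0.0001] roterr 0.02
[[0.0,0.0,0.33,-0.0,-0.0,0.0,42],[0.0,0.0,0.34,-0.0,-0.0,0.0,42],[0.0,0.0,0.33,-0.0,-0.0,0.0,42]]
```

View pics/w10.png

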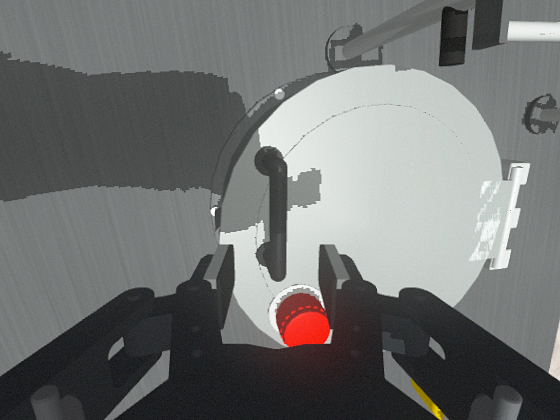

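The bar is again centred between the pads (278). I go down and grip it.

Request:
send_rows([
  [0, 0.01, 0.48, -0.01, 0, 0.01, 42],
  [0, 0.01, 0.48, -0.01, 0, 0.01, 42],
  [0, 0.01, 0.48, -0.01, 0, 0, 42],
  [0, 0, 0.33, 0, 0, 0, 42],
  [0, 0, 0.34, 0, 0, 0, 42],
  [0, 0, 0.3, 0, 0, 0, 42],
  [0, 0, 0, 0, 0, 0, 42],
])

```text
time_s: 23.1
ee_pos: [0.4589, 0.0248, 0.1339]
eef_rot: [[0.124, 0.971, 0.205], [0.992, -0.121, -0.025], [0.0, 0.206, -0.978]]
ft_force: [-0.5, -0.2, 0.0]
width: 0.042
```

Request:
send_rows([
  [0, 0, 0, 0, 0, 0, 20],
  [0, 0, 0, 0, 0, 0, 8],
  [0, 0, 0, 0, 0, 0, 8],
  [0, 0, 0, 0, 0, 0, 8],
  [0, 0, 0, 0, 0, 0, 8],
], force=40)

```text
time_s: 23.6
ee_pos: [0.4593, 0.0249, 0.1353]
eef_rot: [[0.123, 0.971, 0.207], [0.992, -0.121, -0.025], [0.0, 0.208, -0.978]]
ft_force: [-3.5, 0.3, 7.1]
width: 0.0105
```

Request:
send_rows([
  [0, 0.024, -0.063, 0, 0, 0, 8],
  [0, 0, 0, 0, 0, 0, 8],
  [0, 0, 0, 0, 0, 0, 8],
])

```text
time_s: 23.9
ee_pos: [0.4595, 0.0249, 0.1368]
eef_rot: [[0.124, 0.971, 0.206], [0.992, -0.121, -0.025], [0.001, 0.208, -0.978]]
ft_force: [-0.0, -0.5, -2.6]
width: 0.0104
```

Request:
send_rows([
  [0, 0.024, -0.063, 0, 0, 0, 8],
  [0, 0, 0, 0, 0, 0, 8],
  [0, 0, 0, 0, 0, 0, 8],
])

```text
time_s: 24.2
ee_pos: [0.4598, 0.0248, 0.1388]
eef_rot: [[0.124, 0.971, 0.206], [0.992, -0.121, -0.025], [0.0, 0.208, -0.978]]
ft_force: [-0.6, -0.1, -3.1]
width: 0.0103
```

At 3.5 mm the force is only 3 N, where it was 21 N before. I confirm a little further and then work out the arc.

Request:
send_rows([
  [0, 0.036, -0.095, 0, 0, 0, 8],
  [0, 0, 0, 0, 0, 0, 8],
])

```text
time_s: 24.4
ee_pos: [0.4603, 0.0248, 0.1421]
eef_rot: [[0.124, 0.971, 0.206], [0.992, -0.121, -0.025], [0.0, 0.208, -0.978]]
ft_force: [0.3, 0.2, -3.9]
width: 0.0106
```

```bash
cat > arc.py <<'E'
from plan import *
def arc(a0,a1,n,w=8,rotfrac=1.0,pivot_z=.098):
    o=get_obs(); p=np.array(o['ee_pos']); r=np.array(o['eef_rot'])
    ax=np.array([.12187,.99255,0]); ux=np.array([.99255,-.12187,0])  # hinge axis, machine x
    # hinge placed 240 mm behind shut handle axis (0.4597,.0247,.135)
    H=np.array([.4597,.0247,0])+.24*ux; H[2]=pivot_z
    rows=[]; st=np.radians((a1-a0)/n)
    p0=p.copy()
    for i in range(n):
        want=H+R.from_rotvec(ax*st*(i+1)).apply(p0-H)
        d=np.round(r.T@(want-p)/.03,3); t=np.round(r.T@(ax*np.degrees(st)*rotfrac)/6,3)
        rows.append([float(x) for x in d]+[float(x) for x in t]+[w]); p=p+r@(d*.03); r=r@R.from_rotvec(np.radians(t*6)).as_matrix()
    print('end',p.round(4),'tilt',np.degrees(np.arcsin(r[2,1])).round(1))
    for k in range(0,n,10): print(str(rows[k:k+10]).replace(' ',''))
def ang():
    o=get_obs(); p=np.array(o['ee_pos']); ux=np.array([.99255,-.12187,0]); H=np.array([.4597,.0247,0])+.24*ux; H[2]=.098
    q=p-H; return np.degrees(np.arctan2(q[2],-(q@ux)) ), np.degrees(np.arctan2(.1353-.098,.2404)), np.hypot(q[2],q@ux)
E
python3 - <<'E'
from arc import *
o=get_obs(); print(o['ee_pos'],o['ft_force'],o['ft_torque'],ang())
arc(1.6,45.5,36)
E
```

```text
[0.46033635 0.02476743 0.1421072 ] [ 0.31992805  0.16549484 -3.89509731] [0.19527832 0.49224764 0.04729647] (np.float64(10.440060375999687), np.float64(8.819577028304113), np.float64(0.24340810035115))
end [0.5571 0.0129 0.2958] tilt -31.9
[[0.0,0.068,-0.159,0.203,-0.0,0.0,8],[0.0,0.067,-0.159,0.203,-0.0,0.0,8],[0.0,0.068,-0.159,0.203,-0.0,0.0,8],[0.001,0.067,-0.159,0.203,-0.0,0.0,8],[-0.0,0.068,-0.159,0.203,-0.0,0.0,8],[-0.0,0.068,-0.158,0.203,-0.0,0.0,8],[0.0,0.067,-0.159,0.203,-0.0,0.0,8],[0.0,0.068,-0.159,0.203,-0.0,0.0,8],[0.0,0.067,-0.159,0.203,-0.0,0.0,8],[0.001,0.068,-0.159,0.203,-0.0,0.0,8]]
[[-0.0,0.068,-0.159,0.203,-0.0,0.0,8],[0.0,0.067,-0.159,0.203,-0.0,0.0,8],[0.0,0.068,-0.159,0.203,-0.0,0.0,8],[0.001,0.068,-0.159,0.203,-0.0,0.0,8],[-0.0,0.067,-0.158,0.203,-0.0,0.0,8],[-0.0,0.068,-0.159,0.203,-0.0,0.0,8],[0.0,0.067,-0.159,0.203,-0.0,0.0,8],[0.0,0.068,-0.159,0.203,-0.0,0.0,8],[0.001,0.068,-0.159,0.203,-0.0,0.0,8],[-0.0,0.067,-0.159,0.203,-0.0,0.0,8]]
[[0.0,0.068,-0.159,0.203,-0.0,0.0,8],[0.0,0.068,-0.159,0.203,-0.0,0.0,8],[0.001,0.067,-0.158,0.203,-0.0,0.0,8],[-0.0,0.068,-0.159,0.203,-0.0,0.0,8],[0.0,0.068,-0.159,0.203,-0.0,0.0,8],[0.0,0.067,-0.159,0.203,-0.0,0.0,8],[0.001,0.068,-0.159,0.203,-0.0,0.0,8],[-0.0,0.068,-0.159,0.203,-0.0,0.0,8],[0.0,0.068,-0.159,0.203,-0.0,0.0,8],[0.001,0.067,-0.158,0.203,-0.0,0.0,8]]
[[-0.0,0.068,-0.159,0.203,-0.0,0.0,8],[0.0,0.068,-0.159,0.203,-0.0,0.0,8],[0.0,0.067,-0.159,0.203,-0.0,0.0,8],[0.001,0.068,-0.159,0.203,-0.0,0.0,8],[-0.0,0.068,-0.159,0.203,-0.0,0.0,8],[0.0,0.068,-0.159,0.203,-0.0,0.0,8]]
```

Request:
send_rows([
  [0, 0.068, -0.159, 0.203, 0, 0, 8],
  [0, 0.068, -0.159, 0.203, 0, 0, 8],
  [0, 0.068, -0.159, 0.203, 0, 0, 8],
  [0, 0.068, -0.159, 0.203, 0, 0, 8],
  [0, 0.068, -0.159, 0.203, 0, 0, 8],
  [0, 0.068, -0.159, 0.203, 0, 0, 8],
])

```text
time_s: 25.0
ee_pos: [0.4678, 0.0238, 0.1722]
eef_rot: [[0.124, 0.989, 0.08], [0.992, -0.123, -0.009], [0.001, 0.081, -0.997]]
ft_force: [-0.1, 0.7, -4.1]
width: 0.0103
```

```bash
python3 - <<'E'
from arc import *
o=get_obs(); print(o['ee_pos'],o['ft_force'],o['ft_torque'],ang(),np.degrees(np.arcsin(o['eef_rot'][2,1])))
E
```

```text
[0.46784909 0.02383233 0.17221595] [-0.12512306  0.70848022 -4.14858358] [ 0.193687    0.36469048 -0.00151657] (np.float64(17.753071883672597), np.float64(8.819577028304113), np.float64(0.24339852144984656)) 4.622988624557173
```

Radius is constant at 243.4 mm and the force is about 4 N, so the arc matches. I continue.

Request:
send_rows([
  [0, 0.068, -0.159, 0.203, 0, 0, 8],
  [0, 0.068, -0.159, 0.203, 0, 0, 8],
  [0, 0.068, -0.159, 0.203, 0, 0, 8],
  [0, 0.068, -0.159, 0.203, 0, 0, 8],
  [0, 0.068, -0.159, 0.203, 0, 0, 8],
  [0, 0.068, -0.159, 0.203, 0, 0, 8],
  [0, 0.068, -0.159, 0.203, 0, 0, 8],
  [0, 0.068, -0.159, 0.203, 0, 0, 8],
  [0, 0.068, -0.159, 0.203, 0, 0, 8],
  [0, 0.068, -0.159, 0.203, 0, 0, 8],
])

```text
time_s: 26.0
ee_pos: [0.4886, 0.0213, 0.2195]
eef_rot: [[0.124, 0.984, -0.131], [0.992, -0.122, 0.017], [0.001, -0.132, -0.991]]
ft_force: [-1.7, 1.3, -2.8]
width: 0.01
```

Request:
send_rows([
  [0, 0.068, -0.159, 0.203, 0, 0, 8],
  [0, 0.068, -0.159, 0.203, 0, 0, 8],
  [0, 0.068, -0.159, 0.203, 0, 0, 8],
  [0, 0.068, -0.159, 0.203, 0, 0, 8],
  [0, 0.068, -0.159, 0.203, 0, 0, 8],
  [0, 0.068, -0.159, 0.203, 0, 0, 8],
  [0, 0.068, -0.159, 0.203, 0, 0, 8],
  [0, 0.068, -0.159, 0.203, 0, 0, 8],
  [0, 0.068, -0.159, 0.203, 0, 0, 8],
])

```text
time_s: 26.9
ee_pos: [0.5155, 0.018, 0.2575]
eef_rot: [[0.124, 0.941, -0.316], [0.992, -0.117, 0.04], [0.001, -0.318, -0.948]]
ft_force: [-2.6, 1.4, -2.4]
width: 0.0103
```

```bash
python3 - <<'E'
from arc import *
o=get_obs(); print(o['ee_pos'],o['ft_force'],o['ft_torque'],ang(),np.degrees(np.arcsin(o['eef_rot'][2,1])),o['qpos'].round(2))
E
```

```text
[0.51549432 0.01802049 0.25748139] [-2.64494144  1.40310969 -2.35230423] [ 0.30291415  0.23354135 -0.07406202] (np.float64(40.94642474121386), np.float64(8.819577028304113), np.float64(0.24335186600276634)) -18.546587341739173 [-0.11  0.54  0.21  1.56  0.01  1.58]
```

Request:
send_rows([
  [0, 0.068, -0.159, 0.203, 0, 0, 8],
  [0, 0.068, -0.159, 0.203, 0, 0, 8],
  [0, 0.068, -0.159, 0.203, 0, 0, 8],
  [0, 0.068, -0.159, 0.203, 0, 0, 8],
  [0, 0.068, -0.159, 0.203, 0, 0, 8],
  [0, 0.068, -0.159, 0.203, 0, 0, 8],
  [0, 0.068, -0.159, 0.203, 0, 0, 8],
  [0, 0.068, -0.159, 0.203, 0, 0, 8],
  [0, 0.068, -0.159, 0.203, 0, 0, 8],
  [0, 0.05, -0.12, 0.15, 0, 0, 8],
])

```text
time_s: 27.9
ee_pos: [0.5522, 0.0135, 0.292]
eef_rot: [[0.124, 0.856, -0.502], [0.992, -0.106, 0.063], [0.001, -0.506, -0.862]]
ft_force: [-3.2, 2.6, -0.1]
width: 0.01
```

Request:
send_rows([
  [0, 0.03, -0.08, 0.1, 0, 0, 8],
  [0, 0, 0, 0, 0, 0, 8],
  [0, 0, 0, 0, 0, 0, 8],
  [0, 0, 0, 0, 0, 0, 8],
  [0, 0, 0, 0, 0, 0, 8],
])

```text
time_s: 28.4
ee_pos: [0.5542, 0.0133, 0.2936]
eef_rot: [[0.124, 0.851, -0.51], [0.992, -0.106, 0.064], [0.001, -0.514, -0.858]]
ft_force: [-3.4, 3.6, 1.3]
width: 0.0104
```

```bash
python3 - <<'E'
from arc import *
from h import *
o=get_obs(); print(o['ee_pos'],o['ft_force'],ang(),np.degrees(np.arcsin(o['eef_rot'][2,1])),o['qd'].round(3))
s=camera('scene'); save(s,'s11.png'); t=camera('top'); save(t,'t11.png'); w=camera('wrist'); save(w,'w11.png')
o=get_obs(); print(o['ee_pos'],o['time_s'])
# plane fit on cover
zm=s['z_map']; import itertools
P=[pt(s,u,v) for u in range(245,300,4) for v in range(150,235,4) if zm[v,u]>0]
P=np.array(P); print(len(P),P[:,2].min(),P[:,2].max())
E
```

```text
[0.55422036 0.01327431 0.29361458] [-3.39265663  3.63853887  1.28941285] (np.float64(53.49128242740292), np.float64(8.819577028304113), np.float64(0.24337244573822173)) -30.911212202086745 [-0.001 -0.001 -0.002 -0.002  0.    -0.001]
[0.55417198 0.01323611 0.29354871] 28.55
306 0.006444587880761965 0.36087891899268043
```

View pics/s11.png

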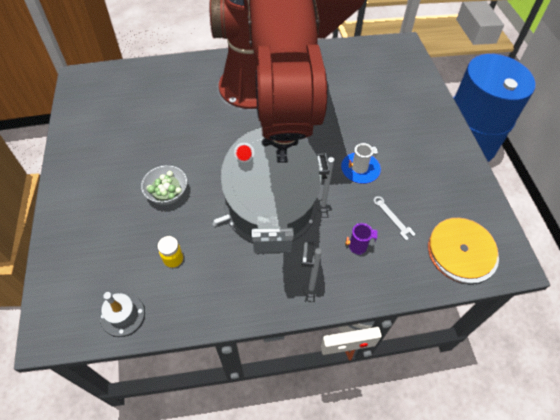

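View pics/w11.png

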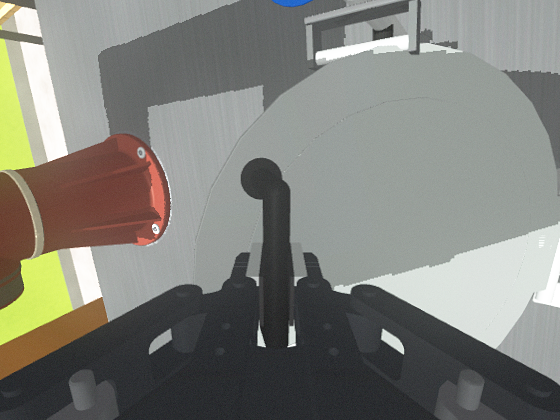

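View pics/t11.png

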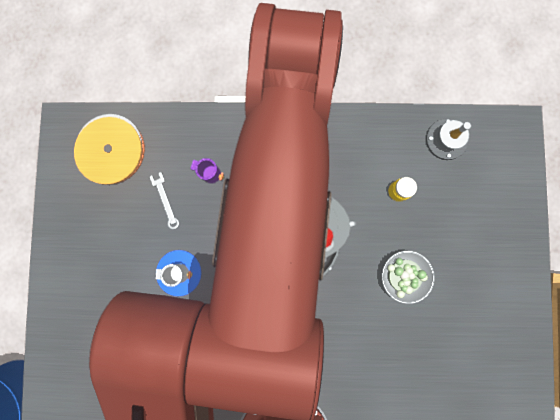

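The scene view shows the cover raised, the arm holding the handle, the can upright on the mat at (362,160), and the bystanders unmoved. I do one plane fit of the cover face as a check.

```bash
python3 - <<'E'
from arc import *
from h import *
s=camera('scene')
P=np.array([pt(s,u,v) for u in range(236,268,2) for v in range(172,212,2) if s['z_map'][v,u]>0])
for _ in range(3):
    c=P.mean(0); n=np.linalg.svd(P-c)[2][2]; d=(P-c)@n; P=P[abs(d)<max(.004,2*d.std())]
n=n*np.sign(n[2]); print(len(P),n,np.degrees(np.arccos(n[2])),d.std())
o=get_obs(); print(ang(),o['ft_force'],o['width'],o['time_s'])
E
```

```text
293 [ 0.70662393 -0.09082284  0.7017363 ] 45.4335257911363 0.0019759638384930335
(np.float64(53.48348530125737), np.float64(8.819577028304113), np.float64(0.24337243930745692)) [-3.08801899  4.47798895  1.28823156] 0.01058382221686857 28.6
```

Request:
send_rows([
  [0, 0, 0, 0, 0, 0, 8],
  [0, 0, 0, 0, 0, 0, 8],
  [0, 0, 0, 0, 0, 0, 8],
  [0, 0, 0, 0, 0, 0, 8],
  [0, 0, 0, 0, 0, 0, 8],
], force=50)

```text
time_s: 29.1
ee_pos: [0.5542, 0.0132, 0.2936]
eef_rot: [[0.124, 0.851, -0.51], [0.992, -0.106, 0.064], [0.001, -0.514, -0.858]]
ft_force: [-3.6, 4.8, 1.3]
width: 0.0102
```

The two measurements agree on about 45° and the arm is still, so I hand in.

```bash
python3 -c "
from workcell import sign_off; print(sign_off())"
```

```text
the job is handed in; nothing more can be done
None
```

The cover is open at about 45° and the arm is holding it still by the black handle. I handed the job in at about 29 s.

- **Drip can:** I lifted it straight off the hanger bar and stood it upright near the middle of the blue mat. Later pictures still show it upright there.
- **Trying the cover:** I gripped the handle and lifted gently. It gave about 2.7 mm and then the force climbed to 21 N, so the catch was holding. I backed off at once and let go.
- **Catch knob:** I turned it anticlockwise about 86°, until the torque jumped to about 1 N·m at its stop. The knob has no mark, so I could not confirm the turn by eye. The cover then lifted with 3–4 N.
- **Final position:** The arm's own position gives 44.7° and a fit to the cover's face in the scene camera gives 45.4°. I raised the grip to 50 N, and the arm stayed in place over the last half second.
- **Left alone:** The last pictures show the bowl, jar, spanner and purple can unmoved.

One reading was not fully settled: a steady side force of about 5 N remained at the wrist in the final hold, far below the limits. No check failed.

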